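# Weight down the fresh repairs on a painted panel

### The job

The repairs on the old painted panel have just been glued and covered with card pads: set on each pad the weight from the cutting mat whose foot has the same shape and size, gently, upright and centred, with the bar and the square turned to lie the same way as their pads. Set the bar on the long pad first, because it presses the split level, then the other three in any order. Leave the spare large square weight where it stands.

Things in the scene. Friction and masses are not known exactly. Their poses are not given: they have to be found in the camera images.
- weight_bar: Pressing weight with a long bar foot, 100 x 32 mm (long side along its x): steel foot 24 mm high with a pale wooden grip standing on its middle from 24 to 64 mm height; the grip is a flat block 44 mm long (x) and 18 mm thick (y). About 0.6 kg. Stands loose on the green cutting mat (fixed, 3 mm thick). Origin: centre of its underside; z up.
- weight_square: Pressing weight with a small square foot, 44 x 44 mm (sides along its x and y): steel foot 24 mm high with a pale wooden grip standing on its middle from 24 to 64 mm height; the grip is a square post 22 x 22 mm, sides parallel to the foot. About 0.37 kg. Stands loose on the mat. Origin: centre of its underside; z up.
- weight_large_round: Pressing weight with a large round foot, 64 mm across: steel foot 24 mm high with a pale wooden grip standing on its middle from 24 to 64 mm height; the grip is a round post 22 mm across. About 0.6 kg. Stands loose on the mat. Origin: centre of its underside; z up.
- weight_small_round: Pressing weight with a small round foot, 38 mm across: steel foot 24 mm high with a pale wooden grip standing on its middle from 24 to 64 mm height; the grip is a round post 22 mm across. About 0.22 kg. Stands loose on the mat. Origin: centre of its underside; z up.
- weight_spare: Spare pressing weight with a large square foot, 64 x 64 mm, which fits none of the pads: steel foot 24 mm high with a pale wooden grip standing on its middle from 24 to 64 mm height; the grip is a square post 22 x 22 mm. About 0.75 kg. Stands loose on the mat among the others; it stays there. Origin: centre of its underside; z up.
- panel: Old painted wooden panel, 300 (x) x 400 (y) x 22 mm, with a dark 12 mm wide edge moulding that rises to 28 mm, lying face up on the bench beside the mat, either to its left or its right; it does not move. The pads lie on it. Origin: centre of its underside; z up.
- pad_long: Oblong off-white card pad, 96 (x) x 28 (y) x 3 mm, fixed on the panel over a dark split that shows beyond both its ends. Its top is 25 mm above the bench. Origin: centre of its underside; z up.
- pad_square: Square off-white card pad, 40 x 40 x 3 mm (sides along its x and y), fixed on the panel. Its top is 25 mm above the bench. Origin: centre of its underside; z up.
- pad_large_round: Large round off-white card pad, 60 mm across, 3 mm thick, fixed on the panel. Its top is 25 mm above the bench. Origin: centre of its underside; z up.
- pad_small_round: Small round off-white card pad, 34 mm across, 3 mm thick, fixed on the panel. Its top is 25 mm above the bench. Origin: centre of its underside; z up.
Things that resemble listed ones, but are neither listed nor needed, are in the scene too. What is shaped like the weight_square but blue or purple is not meant.

How it is judged:
By the outcome, as a careful person would: the job done as asked, in the order asked, and still so for the second after the job is handed in, with the robot touching nothing.
It also fails if it takes over 120 s, if anything falls off the work surface, if the arm or the gripper's body presses on something with over 40 N, if the wrist force passes 120 N, or if a joint passes its speed limit or range.

### The arm

A 7-joint arm with a two-finger parallel gripper is mounted at the origin on the work surface. World frame = base frame: x ahead of the robot, y to its left, z up, the work surface at z = 0. Lengths are in m, angles in rad, forces in N, time in s.
With the tool pointing down it reaches from about 0.4 to 0.85 m from the base axis. Payload 4.4 kg.
Tool frame: the origin (TCP) lies at the very end of the fingers, on their centre line; the grasp point (between the pads) lies 19 mm behind it; z points along the fingers, y is the direction in which the jaws open and shut (so a half turn about z gives the same grasp; the last joint's range is limited). The gripper opens to 94 mm and grips with 3 to 60 N. Pads are 16 mm wide; open, the fingers measure 119 mm over their backs; the gripper's body (75 mm by 177 mm) begins 78 mm behind the grasp point.
Start: joints at [-1.297, 0.628, 0.038, 1.517, -0.027, 0.996, -0.02], TCP at [0.217, 0.613, 0.205] pointing down, gripper open.
Joint ranges: [-3.06, 3.06], [-0.37, 2.12], [-1.25, 1.32], [0.18, 2.47], [-1.1, 4.24], [0.23, 1.98], [-2.94, 2.94]. Speed limits (rad/s): [2.57, 2.57, 3.14, 3.14, 3.14, 3.14, 3.14].

### API

Orientations are given as a unit quaternion [w, x, y, z].
In Python, from bench import arm gives the robot as it stands.
- The arm moves only by the shell command python3 -m creep 'ROWS'. ROWS is text: rows parted by semicolons, each of 5 numbers parted by spaces: the opening, from 0 (shut) to 1 (fully open), then the shift along the tool's x, y, z in m, then the turn about the tool's z in degrees. A call has exactly 10 rows; each row shifts and turns the pose as measured when the row begins, along the tool's axes as they then stand; what a row does not reach is not made up. A row lasts 1/8 s, in which the tool goes at most 62.5 mm and 10.7 degrees, less where a joint would pass 70% of its speed; a pose out of reach is approached as far as the arm can. A call with a gripper value outside its range is refused whole. The fingers move at their own pace and stop on an object; the grip force is fixed at half the most. Time passes only in rows, so rows that do not move let the fingers close, or fill a call up. It gives the time, the measured TCP pose, the force and the opening at its end, in the units of the state.
- arm.read_state(): the state, without advancing time (a new reading comes with each control period).
- arm.capture(name): name is "side" or "top"; returns the picture (420x560x3 uint8, red, green, blue); there is no depth.
- arm.camera_params(name): a dict with "vertical_fov" (degrees; the focal length in pixels is half the picture's height over the tangent of half this angle, whatever the lens; pixels are square), "cx", "cy" (the principal point, pixels), "rvec" (rotation vector, rad) and "tvec" (3), from world to camera coordinates, as OpenCV has them. Camera axes: x right, y down, z forward; pixel columns grow to the right and rows downward; lengths in m; the calibration is good to about 2 mm. A picture is of the moment at which its call begins. camera_params takes no time and is no camera call.
- arm.hand_in(): hands the job in, once; it reports no verdict.
Trained networks look in the newest picture that a camera, given by its name, has taken for a name from the list of things; names that differ only in an ending like _2 or _b are one class to them, and where a whole thing is asked for, a point or a joint stands for the part that bears it (a point fixed in the world has none). Each returns a list of dicts, best first, with "p" (0 to 1); they miss things now and then, are a little off and sometimes report something else, mostly with a low value. They report only what shows in the picture. A call takes as long as a camera call. They do not tell look-alikes from the thing itself.
- arm.trace(camera, label): "mask" (420x560 bool, what is visible of it) and "centre" ([row, column] in pixels, amid what is visible of it).
- arm.tip_of(camera, label): "centre" ([row, column] in pixels: a listed point, or the origin of a listed thing).
The state is a dict: "time_s": time; "q": joint angles; "dq": joint speeds; "tau": joint torques, N m; "position": TCP position; "tool_rot": TCP orientation; "force": force on the tool from outside, world axes, zero at the start; "moment": the same for the moment, N m; "finger_gap": finger opening in m.
Only numpy, scipy, OpenCV 4.12 (cv2) and the standard library are available. Lean on these libraries where they do the work, as an engineer would, in place of code of your own. Each camera call takes 0.05 s, during which the arm holds its last target.

## Working session

There is one attempt and no reset: what is moved stays moved. The work goes in short steps, Python scripts to look and compute and a shell command to move; the robot and the scene stay as the last step left them, time stands still between calls to the robot, and variables do not carry over. Pictures are saved under pics/ and viewed, and the job is handed in when it is done.

```bash
ls; mkdir -p pics; python3 - <<'E'
from bench import arm
import cv2
s=arm.read_state(); print({k:s[k] for k in("time_s","position","tool_rot","force","finger_gap")})
for c in("side","top"):
    print(arm.camera_params(c)); cv2.imwrite(f"pics/{c}0.png",arm.capture(c)[:,:,::-1])
E
```

```text
pics
{'time_s': 0.0, 'position': array([0.21640536, 0.61221885, 0.20458421]), 'tool_rot': array([-1.30133867e-04,  1.69102121e-01,  9.85598106e-01, -9.10340683e-04]), 'force': array([-0.21284531,  0.56847701,  0.09635915]), 'finger_gap': 0.09382039291889965}
{'vertical_fov': 44.22379342367743, 'cx': 287.42060986582766, 'cy': 209.98651947501847, 'rvec': array([ 2.07666771, -0.02466273,  0.04912276]), 'tvec': array([-0.49624839,  0.03997873,  1.11924954])}
{'vertical_fov': 47.76158691991755, 'cx': 288.46383915258997, 'cy': 213.34388081116876, 'rvec': array([ 2.16817076, -2.17622081,  0.1167735 ]), 'tvec': array([-0.01080975,  0.50864697,  1.07910101])}
```

View pics/top0.png

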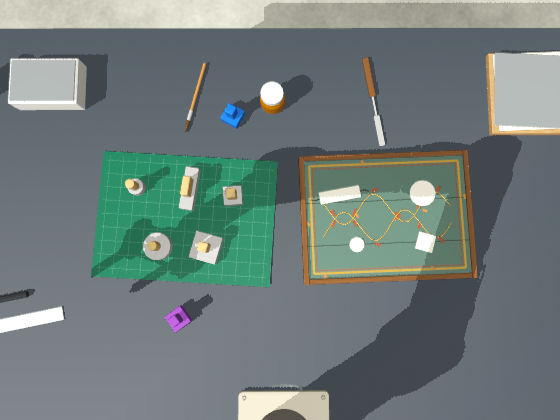

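View pics/side0.png

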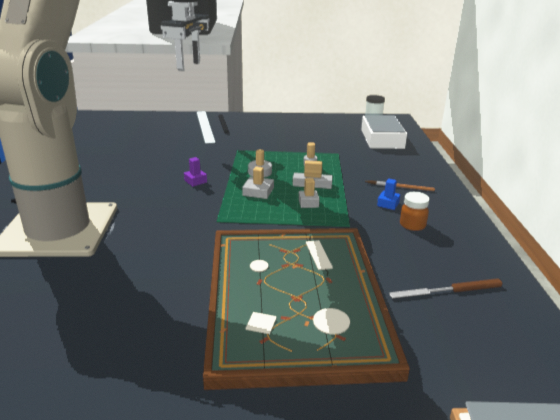

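The top view shows five weights on the mat: small round (134,186), bar (189,188), square (232,195), large round (156,246) and spare (206,247). The blue (232,115) and purple (177,319) look-alikes are off the mat. The pads on the panel are long (340,195), large round (422,193), small round (357,244) and square (425,242).

```bash
cat > H.py <<'E'
import numpy as np, cv2
from scipy.optimize import minimize
from bench import arm
P={}
def cam(c):
    if c not in P:
        p=arm.camera_params(c); f=210/np.tan(np.radians(p["vertical_fov"]/2))
        P[c]=(np.array([[f,0,p["cx"]],[0,f,p["cy"]],[0,0,1.]]),np.array(p["rvec"],float),np.array(p["tvec"],float))
    return P[c]
def proj(c,X):
    K,r,t=cam(c); return cv2.projectPoints(np.asarray(X,float).reshape(-1,1,3),r,t,K,None)[0].reshape(-1,2)
def back(c,uv,z):
    K,r,t=cam(c); R=cv2.Rodrigues(r)[0]; o=-R.T@t
    d=R.T@np.linalg.inv(K)@np.array([uv[0],uv[1],1.]); return (o+d*(z-o[2])/d[2])
def poly(kind,*a):
    if kind=='r':
        t=np.linspace(0,2*np.pi,40,endpoint=False); return np.c_[np.cos(t),np.sin(t)]*a[0]/2
    x,y=a[0]/2,a[1]/2; return np.array([[x,y],[-x,y],[-x,-y],[x,-y]])
G={'weight_bar':[(poly('b',.1,.032),0,.024),(poly('b',.044,.018),.024,.064)],
'weight_square':[(poly('b',.044,.044),0,.024),(poly('b',.022,.022),.024,.064)],
'weight_large_round':[(poly('r',.064),0,.024),(poly('r',.022),.024,.064)],
'weight_small_round':[(poly('r',.038),0,.024),(poly('r',.022),.024,.064)],
'weight_spare':[(poly('b',.064,.064),0,.024),(poly('b',.022,.022),.024,.064)],
'pad_long':[(poly('b',.096,.028),0,.003)],'pad_square':[(poly('b',.04,.04),0,.003)],
'pad_large_round':[(poly('r',.06),0,.003)],'pad_small_round':[(poly('r',.034),0,.003)]}
S=8
def sil(c,label,x,y,yaw,z0):
    m=np.zeros((420*1,560*1),np.uint8)
    R=np.array([[np.cos(yaw),-np.sin(yaw)],[np.sin(yaw),np.cos(yaw)]])
    hs=[]
    for pl,a,b in G[label]:
        q=pl@R.T+[x,y]; X=np.r_[np.c_[q,np.full(len(q),z0+a)],np.c_[q,np.full(len(q),z0+b)]]
        hs.append(cv2.convexHull(proj(c,X).astype(np.float32)).reshape(-1,2))
    return hs
def render(hs,box):
    r0,c0,r1,c1=box; m=np.zeros(((r1-r0)*S,(c1-c0)*S),np.uint8)
    for h in hs: cv2.fillPoly(m,[np.round(((h+0.5-[c0,r0])*S-.5)*16).astype(np.int32)],255,shift=4)
    return cv2.resize(m,(c1-c0,r1-r0),interpolation=cv2.INTER_AREA)/255.
def fit(label,masks,z0,init=None,roundish=None):
    """masks: dict cam->mask"""
    cs=list(masks); box={}
    for c in cs:
        r,k=np.nonzero(masks[c]); box[c]=(max(r.min()-12,0),max(k.min()-12,0),min(r.max()+13,420),min(k.max()+13,560))
    def cost(p):
        s=0
        for c in cs:
            b=box[c]; M=masks[c][b[0]:b[2],b[1]:b[3]].astype(float)
            s+=np.abs(render(sil(c,label,p[0]/1000,p[1]/1000,p[2]/50,z0),b)-M).sum()/M.sum()
        return s/len(cs)
    if init is None:
        c=cs[0]; r,k=np.nonzero(masks[c]); init=back(c,(k.mean(),r.mean()),z0+.015 if 'weight' in label else z0+.003)[:2]
    best=None
    for y in ([0] if 'round' in label else np.arange(-90,90,15 if 'bar' in label or 'long' in label else 30)):
        p0=[init[0]*1000,init[1]*1000,np.radians(y)*50]
        if best is None or cost(p0)<best[0]: best=(cost(p0),p0)
    p=best[1]
    for _ in range(2):
        r=minimize(cost,p,method='Nelder-Mead',options=dict(initial_simplex=np.array([p,p+np.array([4,0,0]),p+np.array([0,4,0]),p+np.array([0,0,6])]),xatol=.05,fatol=1e-5)); p=r.x
    return p[0]/1000,p[1]/1000,np.degrees(p[2]/50),r.fun
E
cat > look.py <<'E'
from H import *
for c in("top","side"): arm.capture(c)
for l in G:
    z0=.003 if 'weight' in l else .022
    ms={}
    for c in("top","side"):
        ds=arm.trace(c,l); tp=arm.tip_of(c,l)
        print(l,c,[(round(d['p'],2),np.round(d['centre']).tolist(),int(d['mask'].sum())) for d in ds[:3]],[(round(d['p'],2),np.round(back(c,d['centre'][::-1],z0)[:2],4).tolist()) for d in tp[:2]])
        if ds: ms[c]=ds[0]['mask']; np.save(f'm_{c}_{l}.npy',ms[c])
    for c in ms:
        print('   ',c,np.round(fit(l,{c:ms[c]},z0),4))
    if len(ms)==2: print('    both',np.round(fit(l,ms,z0,fit(l,{'top':ms['top']},z0)[:2]),4))
E
time python3 look.py
```

```text
weight_bar top [(0.59, [245.0, 156.0], 676), (0.58, [189.0, 188.0], 619)] [(0.84, [0.5755, 0.2266]), (0.56, [0.4369, -0.3399])]
weight_bar side [(0.87, [177.0, 314.0], 643)] [(0.82, [0.568, 0.2143])]
    top [ 0.4365  0.294  -6.0307  0.6654]
    side [ 0.5685  0.2201 -8.0712  0.2271]
    both [0.4333 0.2932 1.1006 0.8333]
weight_square top [(0.69, [114.0, 231.0], 366), (0.61, [317.0, 178.0], 366)] [(0.69, [0.2697, 0.2431]), (0.59, [0.7479, 0.1174])]
weight_square side [(0.65, [196.0, 309.0], 467), (0.65, [173.0, 196.0], 361), (0.62, [197.0, 388.0], 451)] [(0.94, [0.5496, 0.1207]), (0.59, [0.2678, 0.2188])]
    top [  0.7458   0.1206 -27.9325   0.1315]
    side [ 5.50800e-01  1.16200e-01 -8.71378e+01  8.66000e-02]
    both [  0.7459   0.121  -27.4157   0.565 ]
weight_large_round top [(0.79, [246.0, 159.0], 675), (0.72, [198.0, 234.0], 382)] [(0.64, [0.5561, -0.3245]), (0.55, [0.4381, 0.2951])]
weight_large_round side [(0.52, [163.0, 257.0], 350)] [(0.84, [0.4273, 0.281])]
    top [0.434  0.2932 3.4675 0.0465]
    side [ 0.4326  0.2922 34.51    0.3706]
    both [0.4331 0.2935 5.5276 0.
[... 1314 characters left out ...]
3    0.056 ]
    both [  0.4412  -0.331  -17.1582   0.091 ]
pad_large_round top [(0.91, [194.0, 420.0], 497)] [(0.89, [0.5544, -0.3201]), (0.46, [0.5557, -0.1302])]
pad_large_round side [(0.77, [320.0, 331.0], 785)] [(0.72, [0.558, -0.326])]
    top [ 0.5559 -0.3256  0.8098  0.0547]
    side [ 0.5552 -0.3277 10.5403  0.0465]
    both [ 0.5556 -0.3267  1.0082  0.0638]
pad_small_round top [(0.51, [242.0, 358.0], 140)] [(0.63, [0.4419, -0.1749])]
pad_small_round side [(0.45, [264.0, 258.0], 158), (0.41, [186.0, 256.0], 643)] []
    top [ 0.4358 -0.1701 -2.3717  0.2338]
    side [ 0.435  -0.1716  0.3371  0.1   ]
    both [ 0.4351 -0.1713  6.6234  0.1717]
real	0m10.938s
user	0m5.559s
sys	0m0.239s
```

```bash
python3 - <<'E'
import cv2,numpy as np
a=cv2.imread('pics/top0.png');b=cv2.imread('pics/side0.png')
z=lambda i,r,c,h,w,k:cv2.resize(i[r:r+h,c:c+w],None,fx=k,fy=k,interpolation=cv2.INTER_CUBIC)
cv2.imwrite('pics/c1.png',z(a,145,90,145,195,4)); cv2.imwrite('pics/c2.png',z(b,140,215,85,140,5)); cv2.imwrite('pics/c3.png',z(a,145,295,145,185,4))
E
```

```text
(no output)
```

View pics/c1.png

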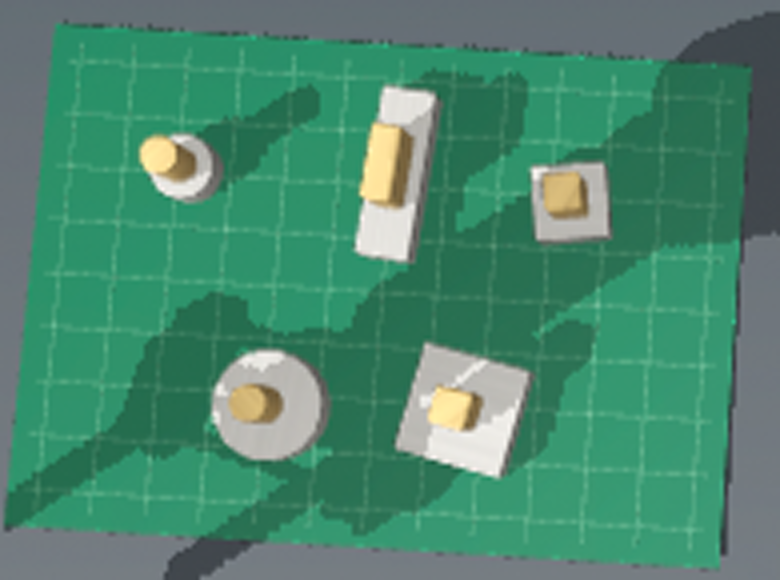

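View pics/c2.png

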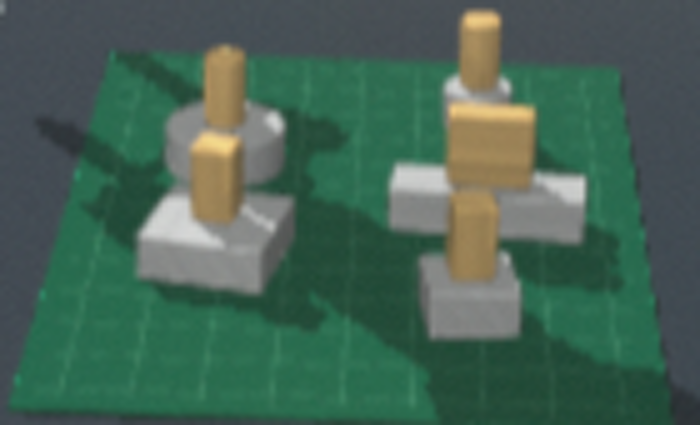

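View pics/c3.png

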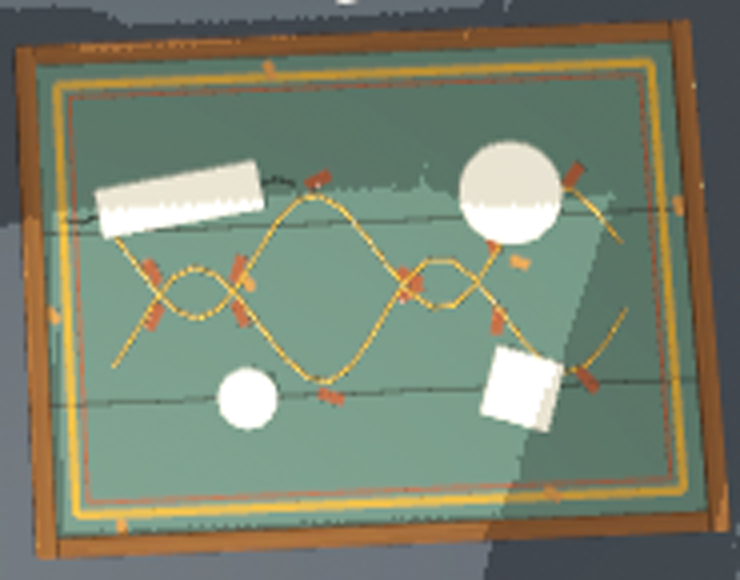

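```bash
cat > seg.py <<'E'
from H import *
def seg(img,pad,c):
    i=img.astype(int); r,g,b=i[...,0],i[...,1],i[...,2]
    if pad: m=(np.minimum(np.minimum(r,g),b)>(165 if c=='top' else 150))
    else: m=(g-r<18)
    return m
def comp(m,uv,box=None):
    n,L,st,ce=cv2.connectedComponentsWithStats(m.astype(np.uint8),connectivity=4)
    u,v=np.round(uv).astype(int); l=L[v,u]
    if l==0:
        w=L[v-4:v+5,u-4:u+5].ravel(); w=w[w>0]; l=np.bincount(w).argmax() if len(w) else 0
    return (L==l) if l else None
E
cat > meas.py <<'E'
from seg import *
import sys
im={c:cv2.imread(f'pics/{c}0.png')[:,:,::-1] for c in('top','side')}
I={'weight_bar':(.568,.22),'weight_square':(.551,.117),'weight_large_round':(.433,.293),'weight_small_round':(.574,.346),'weight_spare':(.43,.179),
'pad_long':(.552,-.131),'pad_square':(.441,-.331),'pad_large_round':(.5556,-.3265),'pad_small_round':(.435,-.171)}
for l,xy in I.items():
    z0=.003 if 'weight' in l else .022
    ms={}
    for c in im:
        m=comp(seg(im[c],'pad' in l,c),proj(c,[*xy,z0+(.015 if 'w' in l else .003)])[0])
        if m is None: print(l,c,'none');continue
        p=fit(l,{c:m},z0,xy); print(l,c,m.sum(),np.round(p,4))
E
python3 meas.py
```

```text
weight_bar top 663 [ 0.57    0.2211 -8.3556  0.0734]
weight_bar side 213320 [ 0.5678  0.2166 -8.2392  0.9965]
weight_square top 369 [ 5.52700e-01  1.19100e-01 -8.55748e+01  7.70000e-02]
weight_square side 213320 [  0.5509   0.1155 -88.0727   0.9979]
weight_large_round top 637 [0.4346 0.2932 3.7047 0.0636]
weight_large_round side 213320 [ 0.4325  0.2871 14.1316  0.9979]
weight_small_round top 262 [ 0.5743  0.3468 -0.7732  0.103 ]
weight_small_round side 213320 [ 5.504000e-01  1.117000e-01 -1.143571e+02  9.983000e-01]
weight_spare top 792 [  0.4311   0.1806 -15.2441   0.0468]
weight_spare side 213320 [  0.4299   0.1778 -15.2097   0.997 ]
pad_long top 507 [ 5.5270e-01 -1.3230e-01 -7.9707e+01  5.4600e-02]
pad_long side 406 [ 5.509e-01 -1.341e-01 -8.001e+01  7.130e-02]
pad_square top 318 [  0.4415  -0.3296 -16.7114   0.0607]
pad_square side 454 [  0.4401  -0.3313 -16.5749   0.0504]
pad_large_round top 521 [ 0.5559 -0.3267 -0.4633  0.0405]
pad_large_round side 733 [ 0.5545 -0.3283  8.8904  0.0512]
pad_small_round top 185 [ 0.4364 -0.1697  7.7469  0.0829]
pad_small_round side 172 [ 0.4349 -0.1715  3.9304  0.0575]
```

```bash
cat > go.py <<'E'
import sys,numpy as np
from bench import arm
from scipy.spatial.transform import Rotation as Ro
# go.py x y [yawTarget of tool y, deg mod 180]
s=arm.read_state(); q=s['tool_rot']; R=Ro.from_quat([q[1],q[2],q[3],q[0]]).as_matrix()
yaw=np.degrees(np.arctan2(R[1,1],R[0,1])); p=np.array(s['position'])
print('t%.2f'%s['time_s'],'p',np.round(p,4),'yawy %.2f'%yaw,'tilt z',np.round(R[:,2],3),'F',np.round(s['force'],1),'gap %.4f'%s['finger_gap'],'q7 %.2f'%s['q'][6])
if len(sys.argv)>2:
    x,y=map(float,sys.argv[1:3]); 
    d=np.array([x-p[0],y-p[1],0.]); print('shift in present axes mm',np.round(R.T@d*1000,1))
    if len(sys.argv)>3:
        t=-((float(sys.argv[3])-yaw+90)%180-90); 
        R2=R@Ro.from_euler('z',t,degrees=True).as_matrix()
        print('turn deg %.1f'%t,'(alt %.1f)'%(t-180*np.sign(t)),'shift after turn mm',np.round(R2.T@d*1000,1))
E
python3 go.py .5692 .2203 81.7
```

```text
t2.00 p [0.2166 0.6129 0.2055] yawy 70.53 tilt z [-0.  0. -1.] F [-0.8 -1.  -0.2] gap 0.0936 q7 -0.02
shift in present axes mm [-463.3 -252.6   -0. ]
turn deg -11.2 (alt 168.8) shift after turn mm [-405.6 -337.6   -0. ]
```

```bash
python3 -m creep '0.7 0 0 0 -6;0.7 0 0 0 -5;0.7 -0.04 -0.034 0 0;0.7 -0.04 -0.034 0 0;0.7 -0.04 -0.034 0 0;0.7 -0.04 -0.034 0 0;0.7 -0.04 -0.034 0 0;0.7 -0.04 -0.034 0 0;0.7 -0.04 -0.034 0 0;0.7 -0.04 -0.034 0 0'; python3 go.py .5692 .2203 81.7
```

```text
time_s: 3.25
position: [0.501, 0.2959, 0.2049]
tool_rot: [0.0, 0.065, 0.998, 0.003]
force: [-0.1, 0.2, 0.3]
finger_gap: 0.0658
t3.25 p [0.501  0.2959 0.2049] yawy 82.52 tilt z [ 0.001  0.005 -1.   ] F [-0.1  0.2  0.3] gap 0.0658 q7 0.85
shift in present axes mm [-77.4 -66.1  -0.4]
turn deg 0.8 (alt -179.2) shift after turn mm [-78.4 -64.9  -0.4]
```

```bash
python3 -m creep '0.6 -0.04 -0.033 0.02 0.8;0.6 -0.038 -0.032 0.02 0;0.6 0 0 0.03 0;0.6 0 0 0.03 0;0.6 0 0 0 0;0.6 0 0 0 0;0.6 0 0 0 0;0.6 0 0 0 0;0.6 0 0 0 0;0.6 0 0 0 0'; python3 go.py .5692 .2203 81.7; python3 - <<'E'
from bench import arm
import cv2,numpy as np
a=arm.capture('top')[130:290,90:290,::-1];b=arm.capture('side')[90:250,200:400,::-1]
cv2.imwrite('pics/d1.png',cv2.resize(np.hstack([a,b]),None,fx=2,fy=2,interpolation=cv2.INTER_CUBIC))
E
```

```text
time_s: 4.5
position: [0.5795, 0.2147, 0.1077]
tool_rot: [0.006, 0.077, 0.997, 0.004]
force: [0.6, 0.3, 0.2]
finger_gap: 0.0565
t4.50 p [0.5795 0.2147 0.1077] yawy 81.20 tilt z [ 0.013  0.008 -1.   ] F [0.6 0.3 0.2] gap 0.0565 q7 1.01
shift in present axes mm [11.1  4.  -0.1]
turn deg -0.5 (alt 179.5) shift after turn mm [11.   4.1 -0.1]
```

View pics/d1.png

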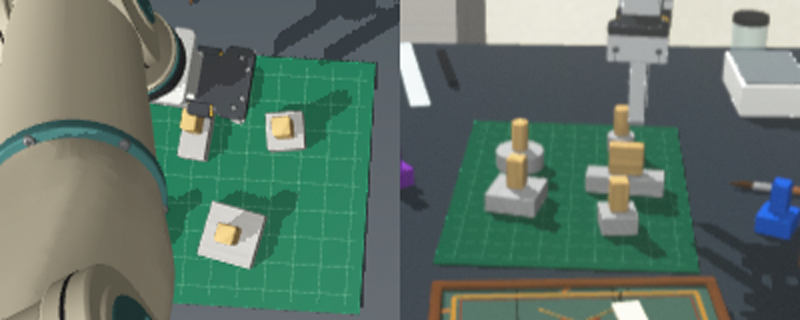

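```bash
python3 -m creep '0.6 0.005 0.002 0 0;0.6 0.005 0.002 0 0;0.6 0 0 0 0;0.6 0 0 0 0;0.6 0 0 0 0;0.6 0 0 0 0;0.6 0 0 0 0;0.6 0 0 0 0;0.6 0 0 0 0;0.6 0 0 0 0'; python3 go.py .5692 .2203 81.7
```

```text
time_s: 5.85
position: [0.5694, 0.2203, 0.1073]
tool_rot: [0.006, 0.077, 0.997, 0.004]
force: [-0.4, -0.1, -0.3]
finger_gap: 0.0559
t5.85 p [0.5694 0.2203 0.1073] yawy 81.19 tilt z [ 0.012  0.007 -1.   ] F [-0.4 -0.1 -0.3] gap 0.0559 q7 1.00
shift in present axes mm [ 0.2 -0.  -0. ]
turn deg -0.5 (alt 179.5) shift after turn mm [ 0.2 -0.  -0. ]
```

```bash
python3 -m creep '0.6 0 0 0.012 -0.5;0.6 0 0 0.012 0;0.6 0 0 0.012 0;0.6 0 0 0.012 0;0.6 0 0 0.01 0;0.6 0 0 0.006 0;0.6 0 0 0.002 0;0.6 0 0 0 0;0.6 0 0 0 0;0.6 0 0 0 0'; python3 go.py .5692 .2203 81.7
```

```text
time_s: 7.1
position: [0.5702, 0.2208, 0.0361]
tool_rot: [0.006, 0.072, 0.997, 0.004]
force: [0.2, 0.5, -0.5]
finger_gap: 0.0564
t7.10 p [0.5702 0.2208 0.0361] yawy 81.72 tilt z [ 0.012  0.007 -1.   ] F [ 0.2  0.5 -0.5] gap 0.0564 q7 1.00
shift in present axes mm [ 0.9 -0.6 -0. ]
turn deg 0.0 (alt -180.0) shift after turn mm [ 0.9 -0.6 -0. ]
```

```bash
python3 -m creep '0.6 0.001 -0.0005 0 0;0.6 0 0 0 0;0 0 0 0 0;0 0 0 0 0;0 0 0 0 0;0 0 0 0 0;0 0 0 0 0;0 0 0 0 0;0 0 0 0 0;0 0 0 0 0'; python3 go.py .5692 .2203 81.7
```

```text
time_s: 8.35
position: [0.5692, 0.2204, 0.0366]
tool_rot: [0.006, 0.073, 0.997, 0.004]
force: [-0.4, 0.1, 0.3]
finger_gap: 0.0179
t8.35 p [0.5692 0.2204 0.0366] yawy 81.68 tilt z [ 0.012  0.007 -1.   ] F [-0.4  0.1  0.3] gap 0.0179 q7 1.00
shift in present axes mm [ 0.  -0.1 -0. ]
turn deg -0.0 (alt 180.0) shift after turn mm [ 0.  -0.1 -0. ]
```

```bash
python3 -m creep '0 0 0 -0.006 0;0 0 0 -0.015 0;0 0 0 -0.02 0;0 0 0 -0.025 0;0 0 0 -0.025 0;0 0 0 -0.025 0;0 0 0 -0.015 0;0 0 0 -0.004 0;0 0 0 0 0;0 0 0 0 0'; python3 go.py .5518 -.1332 10.2;python3 - <<'E'
from bench import arm
import cv2,numpy as np
b=arm.capture('side')[50:250,200:400,::-1]
cv2.imwrite('pics/d2.png',cv2.resize(b,None,fx=3,fy=3,interpolation=cv2.INTER_CUBIC))
E
```

```text
time_s: 9.6
position: [0.5618, 0.2172, 0.1743]
tool_rot: [0.0, 0.072, 0.997, 0.001]
force: [0.2, 0.4, -6.1]
finger_gap: 0.0179
t9.60 p [0.5618 0.2172 0.1743] yawy 81.77 tilt z [ 0.001  0.002 -1.   ] F [ 0.2  0.4 -6.1] gap 0.0179 q7 1.01
shift in present axes mm [ -40.2 -348.2   -0.8]
turn deg 71.6 (alt -108.4) shift after turn mm [-343.1  -71.9   -0.8]
```

View pics/d2.png

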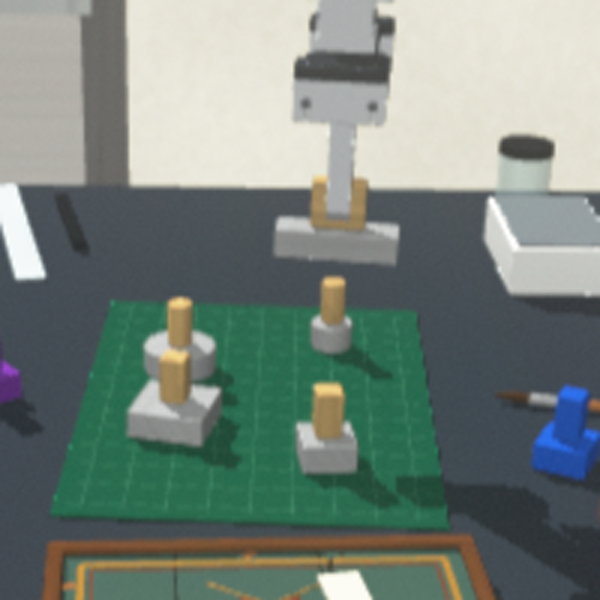

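The bar is lifted level, with the grip centred in the fingers. I'm carrying it to the long pad.

```bash
python3 -m creep '0 -0.004 -0.03 0 0;0 -0.006 -0.05 0 0;0 -0.006 -0.05 0 0;0 -0.006 -0.05 0 0;0 -0.006 -0.05 0 0;0 -0.006 -0.05 0 0;0 -0.004 -0.04 0 0;0 -0.001 -0.015 0 0;0 0 0 0 0;0 0 0 0 0'; python3 go.py .5518 -.1332 10.2
```

```text
time_s: 10.9
position: [0.5511, -0.126, 0.1661]
tool_rot: [-0.004, 0.069, 0.998, 0.002]
force: [0.9, 0.8, -6.9]
finger_gap: 0.0178
t10.90 p [ 0.5511 -0.126   0.1661] yawy 82.08 tilt z [-0.008  0.005 -1.   ] F [ 0.9  0.8 -6.9] gap 0.0178 q7 1.60
shift in present axes mm [-1.7 -7.1 -0. ]
turn deg 71.9 (alt -108.1) shift after turn mm [-7.2 -0.6 -0. ]
```

```bash
python3 -m creep '0 0 0 0 5;0 0 0 0 8;0 0 0 0 8;0 0 0 0 8;0 0 0 0 8;0 0 0 0 8;0 0 0 0 8;0 0 0 0 8;0 0 0 0 8;0 0 0 0 2'; python3 go.py .5518 -.1332 10.2
```

```text
time_s: 12.15
position: [0.5545, -0.0974, 0.1649]
tool_rot: [-0.01, 0.637, 0.771, 0.005]
force: [-0.7, 0.5, -6.4]
finger_gap: 0.0179
t12.15 p [ 0.5545 -0.0974  0.1649] yawy 10.88 tilt z [-0.009  0.02  -1.   ] F [-0.7  0.5 -6.4] gap 0.0179 q7 0.58
shift in present axes mm [-34.7  -9.4  -0.7]
turn deg 0.7 (alt -179.3) shift after turn mm [-34.8  -9.   -0.7]
```

```bash
python3 -m creep '0 -0.012 -0.003 0 0.7;0 -0.012 -0.003 0 0;0 -0.006 -0.002 0 0;0 -0.003 0 0 0;0 0 0 0 0;0 0 0 0 0;0 0 0 0 0;0 0 0 0 0;0 0 0 0 0;0 0 0 0 0'; python3 go.py .5518 -.1332 10.2
```

```text
time_s: 13.4
position: [0.5527, -0.1318, 0.1641]
tool_rot: [-0.01, 0.639, 0.769, 0.005]
force: [-0.7, -0.2, -7.1]
finger_gap: 0.0179
t13.40 p [ 0.5527 -0.1318  0.1641] yawy 10.55 tilt z [-0.009  0.021 -1.   ] F [-0.7 -0.2 -7.1] gap 0.0179 q7 0.63
shift in present axes mm [-1.2 -1.2 -0. ]
turn deg 0.4 (alt -179.6) shift after turn mm [-1.2 -1.2 -0. ]
```

```bash
python3 -m creep '0 -0.001 -0.001 0.01 0.4;0 0 0 0.015 0;0 0 0 0.015 0;0 0 0 0.015 0;0 0 0 0.015 0;0 0 0 0.01 0;0 0 0 0.006 0;0 0 0 0.002 0;0 0 0 0 0;0 0 0 0 0'; python3 go.py .5518 -.1332 10.2;python3 - <<'E'
from bench import arm
import cv2,numpy as np
a=arm.capture('top');b=arm.capture('side')
cv2.imwrite('pics/top3.png',a[:,:,::-1]);cv2.imwrite('pics/side3.png',b[:,:,::-1])
a=a[140:290,290:480,::-1];b=b[200:350,200:390,::-1]
cv2.imwrite('pics/d3.png',cv2.resize(np.hstack([a,b]),None,fx=2.1,fy=2.1,interpolation=cv2.INTER_CUBIC))
E
```

```text
time_s: 14.65
position: [0.5513, -0.1311, 0.0692]
tool_rot: [-0.01, 0.642, 0.767, 0.005]
force: [0.4, 0.7, -7.3]
finger_gap: 0.0174
t14.65 p [ 0.5513 -0.1311  0.0692] yawy 10.12 tilt z [-0.009  0.021 -1.   ] F [ 0.4  0.7 -7.3] gap 0.0174 q7 0.68
shift in present axes mm [-2.2  0.2 -0. ]
turn deg -0.1 (alt 179.9) shift after turn mm [-2.2  0.2 -0. ]
```

View pics/d3.png

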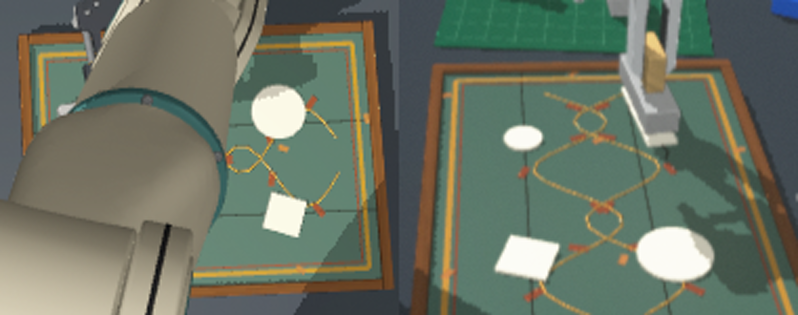

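```bash
python3 - <<'E'
from H import *
b=cv2.imread('pics/side3.png'); k=6; r0,c0=210,295
z=cv2.resize(b[r0:r0+75,c0:c0+95],None,fx=k,fy=k,interpolation=cv2.INTER_CUBIC)
def dr(hs,col):
    for h in hs: cv2.polylines(z,[np.int32((h+.5-[c0,r0])*k)],True,col,1)
dr(sil('side','weight_bar',.5504,-.132,np.radians(-79.9),.0356),(0,0,255))
dr(sil('side','pad_long',.5509,-.1341,np.radians(-79.8),.022),(255,0,0))
cv2.imwrite('pics/d4.png',z)
E
```

```text
(no output)
```

View pics/d4.png

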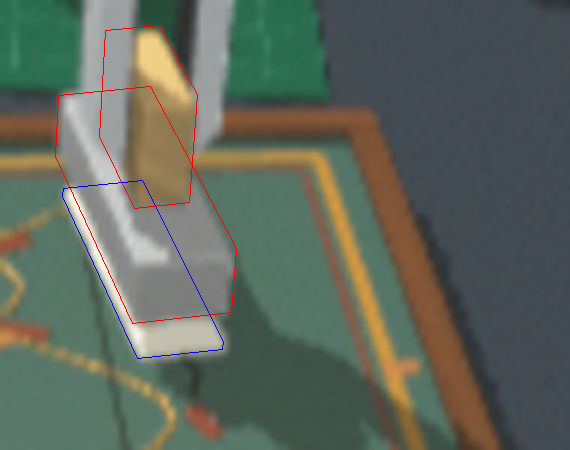

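The overlay matches the foot within about 1 px. I'm shifting 2 mm and lowering slowly.

```bash
python3 -m creep '0 -0.001 0 0 0;0 -0.001 0 0 0;0 0 0 0.002 0;0 0 0 0.002 0;0 0 0 0.002 0;0 0 0 0.001 0;0 0 0 0 0;0 0 0 0 0;0 0 0 0 0;0 0 0 0 0'; python3 go.py .5518 -.1332 10.2
```

```text
time_s: 16.0
position: [0.5518, -0.1331, 0.062]
tool_rot: [-0.01, 0.642, 0.767, 0.005]
force: [0.3, -0.9, -6.5]
finger_gap: 0.018
t16.00 p [ 0.5518 -0.1331  0.062 ] yawy 10.12 tilt z [-0.009  0.021 -1.   ] F [ 0.3 -0.9 -6.5] gap 0.0180 q7 0.69
shift in present axes mm [-0.1 -0.  -0. ]
turn deg -0.1 (alt 179.9) shift after turn mm [-0.1 -0.  -0. ]
```

```bash
python3 -m creep '0 0 0 0.001 0;0 0 0 0 0;0 0 0 0.001 0;0 0 0 0 0;0 0 0 0.0005 0;0 0 0 0 0;0 0 0 0 0;0 0 0 0 0;0 0 0 0 0;0 0 0 0 0'; python3 go.py .5518 -.1332 10.2
```

```text
time_s: 17.25
position: [0.552, -0.133, 0.0602]
tool_rot: [-0.01, 0.642, 0.767, 0.006]
force: [-0.5, 1.0, -3.7]
finger_gap: 0.0181
t17.25 p [ 0.552  -0.133   0.0602] yawy 10.11 tilt z [-0.008  0.021 -1.   ] F [-0.5  1.  -3.7] gap 0.0181 q7 0.69
shift in present axes mm [-0.1 -0.2 -0. ]
turn deg -0.1 (alt 179.9) shift after turn mm [-0.1 -0.2 -0. ]
```

```bash
python3 -m creep '0 0 0 0.001 0;0 0 0 0 0;0 0 0 0.0005 0;0 0 0 0 0;0 0 0 0 0;0 0 0 0 0;0 0 0 0 0;0 0 0 0 0;0 0 0 0 0;0 0 0 0 0'; python3 go.py .5518 -.1332 10.2
```

```text
time_s: 18.5
position: [0.5519, -0.1327, 0.0598]
tool_rot: [-0.01, 0.642, 0.767, 0.006]
force: [-1.3, 1.4, 1.4]
finger_gap: 0.0176
t18.50 p [ 0.5519 -0.1327  0.0598] yawy 10.12 tilt z [-0.008  0.022 -1.   ] F [-1.3  1.4  1.4] gap 0.0176 q7 0.69
shift in present axes mm [-0.5 -0.2 -0. ]
turn deg -0.1 (alt 179.9) shift after turn mm [-0.5 -0.2 -0. ]
```

```bash
python3 -m creep '0.25 -0.0003 0 0 0;0.3 0 0 0 0;0.4 0 0 0 0;0.45 0 0 0 0;0.45 0 0 0 0;0.45 0 0 0 0;0.45 0 0 -0.005 0;0.45 0 0 -0.015 0;0.45 0 0 -0.02 0;0.45 0 0 -0.02 0'; python3 go.py .5518 -.1332 10.2
```

```text
time_s: 19.75
position: [0.554, -0.1354, 0.123]
tool_rot: [-0.008, 0.642, 0.766, 0.006]
force: [0.7, 0.6, -0.5]
finger_gap: 0.0428
t19.75 p [ 0.554  -0.1354  0.123 ] yawy 10.08 tilt z [-0.005  0.02  -1.   ] F [ 0.7  0.6 -0.5] gap 0.0428 q7 0.66
shift in present axes mm [ 2.6 -1.8  0.1]
turn deg -0.1 (alt 179.9) shift after turn mm [ 2.6 -1.8  0.1]
```

```bash
python3 -m creep '0.5 0 0 -0.03 3;0.5 0 0 -0.015 3.6;0.5 0.03 0 0 0;0.5 0.04 0 0 0;0.5 0.04 0 0 0;0.5 0.04 0 0 0;0.5 0.04 0 0 0;0.5 0.03 0 0 0;0.5 0.015 0 0 0;0.5 0 0 0 0'; python3 go.py .5518 .118 3.5;python3 - <<'E'
from bench import arm
import cv2,numpy as np
a=arm.capture('top');b=arm.capture('side')
cv2.imwrite('pics/top5.png',a[:,:,::-1]);cv2.imwrite('pics/side5.png',b[:,:,::-1])
a=a[140:290,290:480,::-1];b=b[200:350,200:390,::-1]
cv2.imwrite('pics/d5.png',cv2.resize(np.hstack([a,b]),None,fx=2.1,fy=2.1,interpolation=cv2.INTER_CUBIC))
E
```

```text
time_s: 21.0
position: [0.5449, 0.1026, 0.1874]
tool_rot: [-0.002, 0.688, 0.726, 0.012]
force: [0.2, -0.2, 0.3]
finger_gap: 0.0467
t21.00 p [0.5449 0.1026 0.1874] yawy 3.04 tilt z [ 0.013  0.02  -1.   ] F [ 0.2 -0.2  0.3] gap 0.0467 q7 0.11
shift in present axes mm [15.   7.7  0.4]
turn deg -0.5 (alt 179.5) shift after turn mm [14.9  7.8  0.4]
```

View pics/d5.png

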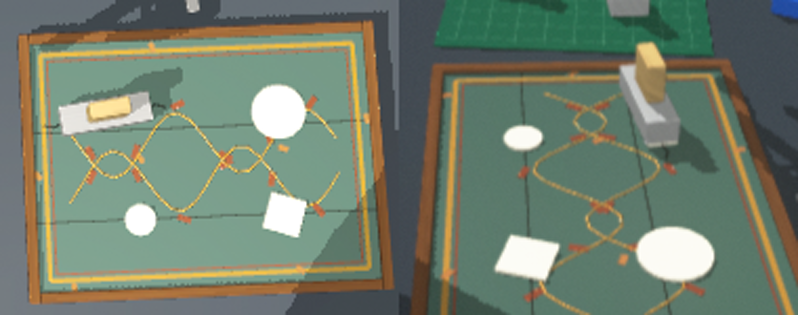

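The bar sits upright on the long pad and covers it completely. I'm measuring it before going on.

```bash
cat > chk.py <<'E'
from seg import *
import sys
# chk.py label picsuffix x y z0 : fit by network masks of fresh capture + colour seg top
l,suf,x,y,z0=sys.argv[1],sys.argv[2],*map(float,sys.argv[3:6])
for c in('top','side'):
    im=cv2.imread(f'pics/{c}{suf}.png')[:,:,::-1].astype(int)
    r,g,b=im[...,0],im[...,1],im[...,2]
    m=(g-r<(8 if c=='top' else 6))
    uv=proj(c,[x,y,z0+.015])[0]
    roi=np.zeros_like(m); hs=sil(c,l,x,y,0,z0)
    R=0.075 if 'bar' in l else .05
    u0,v0=proj(c,[x,y,z0+.03])[0]; k=int(R*(480 if c=='top' else 520)); roi[max(0,int(v0)-k):int(v0)+k,max(0,int(u0)-k):int(u0)+k]=1
    mm=comp(m&roi,uv); 
    print('colour',c,mm.sum(),np.round(fit(l,{c:mm},z0,(x,y)),4)) if mm is not None else print('none')
    for d in arm.trace(c,l)[:3]:
        rr,kk=d['centre']
        if np.hypot(kk-uv[0],rr-uv[1])<25: print('net',c,round(d['p'],2),np.round(fit(l,{c:d['mask']},z0,(x,y)),4))
E
python3 chk.py weight_bar 5 .5518 -.1332 .025
```

```text
colour top 952 [  0.5527  -0.131  -79.9208   0.3701]
net top 0.79 [  0.552   -0.1313 -79.104    0.1139]
colour side 1656 [  0.5508  -0.1357 -81.7205   0.5027]
```

The bar is within about 1 mm and 0.6° of its pad, so it's done. The square weight is next.

```bash
python3 -m creep '0.5 0.007 0.004 0.02 -0.5;0.5 0.006 0.003 0.02 0;0.5 0 0 0.02 0;0.5 0 0 0.015 0;0.5 0 0 0.005 0;0.5 0 0 0 0;0.5 0 0 0 0;0.5 0 0 0 0;0.5 0 0 0 0;0.5 0 0 0 0'; python3 go.py .5518 .118 3.5
```

```text
time_s: 22.45
position: [0.5559, 0.1077, 0.1076]
tool_rot: [0.001, 0.69, 0.723, 0.012]
force: [-0.2, -0.7, 0.1]
finger_gap: 0.047
t22.45 p [0.5559 0.1077 0.1076] yawy 2.68 tilt z [ 0.018  0.017 -1.   ] F [-0.2 -0.7  0.1] gap 0.0470 q7 0.15
shift in present axes mm [10.5 -3.6  0.1]
turn deg -0.8 (alt 179.2) shift after turn mm [10.5 -3.5  0.1]
```

```bash
python3 -m creep '0.5 0.005 -0.002 0 -0.8;0.5 0.005 -0.001 0 0;0.5 0 0 0 0;0.5 0 0 0.012 0;0.5 0 0 0.012 0;0.5 0 0 0.012 0;0.5 0 0 0.01 0;0.5 0 0 0.005 0;0.5 0 0 0 0;0.5 0 0 0 0'; python3 go.py .5518 .118 3.5
```

```text
time_s: 23.7
position: [0.5524, 0.1191, 0.0521]
tool_rot: [0.0, 0.685, 0.729, 0.012]
force: [0.0, -0.7, 0.2]
finger_gap: 0.0469
t23.70 p [0.5524 0.1191 0.0521] yawy 3.55 tilt z [ 0.016  0.017 -1.   ] F [ 0.  -0.7  0.2] gap 0.0469 q7 0.18
shift in present axes mm [-1.  -0.7 -0. ]
turn deg 0.0 (alt -180.0) shift after turn mm [-1.  -0.7 -0. ]
```

```bash
python3 -m creep '0.5 -0.001 -0.0007 0.006 0;0.5 0 0 0.006 0;0.5 0 0 0.004 0;0.5 0 0 0 0;0.5 0 0 0 0;0 0 0 0 0;0 0 0 0 0;0 0 0 0 0;0 0 0 0 0;0 0 0 0 0'; python3 go.py .5518 .118 3.5
```

```text
time_s: 24.95
position: [0.552, 0.1184, 0.036]
tool_rot: [0.0, 0.685, 0.729, 0.012]
force: [0.4, 0.1, 0.6]
finger_gap: 0.0221
t24.95 p [0.552  0.1184 0.036 ] yawy 3.56 tilt z [ 0.017  0.017 -1.   ] F [0.4 0.1 0.6] gap 0.0221 q7 0.20
shift in present axes mm [-0.4 -0.3 -0. ]
turn deg 0.1 (alt -179.9) shift after turn mm [-0.4 -0.3 -0. ]
```

```bash
python3 -m creep '0 0 0 -0.006 0;0 0 0 -0.015 0;0 0 0 -0.02 0;0 0 0 -0.025 0;0 0 0 -0.025 0;0 0 0 -0.025 5;0 0 0 -0.015 8;0 0 0 -0.004 7;0 0 0 0 0;0 0 0 0 0'; python3 go.py .4408 -.3305 -16.6
```

```text
time_s: 26.2
position: [0.548, 0.1159, 0.1808]
tool_rot: [-0.002, 0.803, 0.595, 0.012]
force: [-0.6, 0.3, -2.9]
finger_gap: 0.0219
t26.20 p [0.548  0.1159 0.1808] yawy -16.91 tilt z [ 0.017  0.019 -1.   ] F [-0.6  0.3 -2.9] gap 0.0219 q7 -0.18
shift in present axes mm [-458.2   27.3  -10.1]
turn deg -0.3 (alt 179.7) shift after turn mm [-458.3   24.8  -10.1]
```

```bash
python3 -m creep '0 -0.035 0.002 0 0;0 -0.055 0.003 0 0;0 -0.055 0.003 0 0;0 -0.055 0.003 0 0;0 -0.055 0.004 0 0;0 -0.055 0.004 0 0;0 -0.055 0.003 0 0;0 -0.045 0.002 0 0;0 -0.025 0 0 0;0 0 0 0 0'; python3 go.py .4408 -.3305 -16.6
```

```text
time_s: 27.45
position: [0.4447, -0.3204, 0.1683]
tool_rot: [-0.003, 0.797, 0.604, 0.012]
force: [-0.2, 0.5, -3.3]
finger_gap: 0.0218
t27.45 p [ 0.4447 -0.3204  0.1683] yawy -15.75 tilt z [ 0.015  0.019 -1.   ] F [-0.2  0.5 -3.3] gap 0.0218 q7 0.67
shift in present axes mm [-10.8  -1.1  -0.3]
turn deg 0.8 (alt -179.2) shift after turn mm [-10.8  -0.9  -0.3]
```

```bash
python3 -m creep '0 0 0 0 0;0 0 0 0 0;0 0 0 0 0;0 0 0 0 0;0 0 0 0 0;0 0 0 0 0;0 0 0 0 0;0 0 0 0 0;0 0 0 0 0;0 0 0 0 0'; python3 go.py .4408 -.3305 -16.6
```

```text
time_s: 28.7
position: [0.4467, -0.3148, 0.1678]
tool_rot: [-0.005, 0.795, 0.607, 0.013]
force: [-0.6, -0.4, -3.4]
finger_gap: 0.0216
t28.70 p [ 0.4467 -0.3148  0.1678] yawy -15.27 tilt z [ 0.015  0.023 -1.   ] F [-0.6 -0.4 -3.4] gap 0.0216 q7 0.67
shift in present axes mm [-16.7  -1.6  -0.5]
turn deg 1.3 (alt -178.7) shift after turn mm [-16.7  -1.2  -0.5]
```

```bash
python3 -m creep '0 -0.01 -0.001 0.01 1.3;0 -0.008 0 0.015 0;0 0 0 0.02 0;0 0 0 0.02 0;0 0 0 0.015 0;0 0 0 0.008 0;0 0 0 0.004 0;0 0 0 0 0;0 0 0 0 0;0 0 0 0 0'; python3 go.py .4408 -.3305 -16.6
```

```text
time_s: 29.95
position: [0.4406, -0.3343, 0.0691]
tool_rot: [-0.004, 0.803, 0.596, 0.012]
force: [0.4, 0.3, -3.3]
finger_gap: 0.0218
t29.95 p [ 0.4406 -0.3343  0.0691] yawy -16.85 tilt z [ 0.014  0.021 -1.   ] F [ 0.4  0.3 -3.3] gap 0.0218 q7 0.76
shift in present axes mm [ 3.7 -0.9  0.1]
turn deg -0.3 (alt 179.7) shift after turn mm [ 3.7 -0.9  0.1]
```

```bash
python3 -m creep '0 0.002 -0.0005 0 -0.3;0 0.0015 0 0 0;0 0 0 0.002 0;0 0 0 0.002 0;0 0 0 0.001 0;0 0 0 0.001 0;0 0 0 0 0;0 0 0 0 0;0 0 0 0 0;0 0 0 0 0'; python3 go.py .4408 -.3305 -16.6;python3 - <<'E'
from H import *
s=arm.read_state();p=s['position']
a=arm.capture('top');b=arm.capture('side')[:,:,::-1].copy()
cv2.imwrite('pics/side6.png',b);k=6; r0,c0=280,220
z=cv2.resize(b[r0:r0+75,c0:c0+95],None,fx=k,fy=k,interpolation=cv2.INTER_CUBIC)
def dr(hs,col):
    for h in hs: cv2.polylines(z,[np.int32((h+.5-[c0,r0])*k)],True,col,1)
dr(sil('side','weight_square',p[0]-.0008,p[1]-.0009,np.radians(-16.6),p[2]-.033),(0,0,255))
dr(sil('side','pad_square',.4401,-.3313,np.radians(-16.6),.022),(255,0,0))
cv2.imwrite('pics/d6.png',z)
E
```

```text
time_s: 31.2
position: [0.4416, -0.3305, 0.0633]
tool_rot: [-0.004, 0.801, 0.598, 0.012]
force: [0.0, -0.2, -3.4]
finger_gap: 0.0217
t31.20 p [ 0.4416 -0.3305  0.0633] yawy -16.52 tilt z [ 0.015  0.021 -1.   ] F [ 0.  -0.2 -3.4] gap 0.0217 q7 0.77
shift in present axes mm [-0.2 -0.8 -0. ]
turn deg 0.1 (alt -179.9) shift after turn mm [-0.2 -0.8 -0. ]
```

View pics/d6.png

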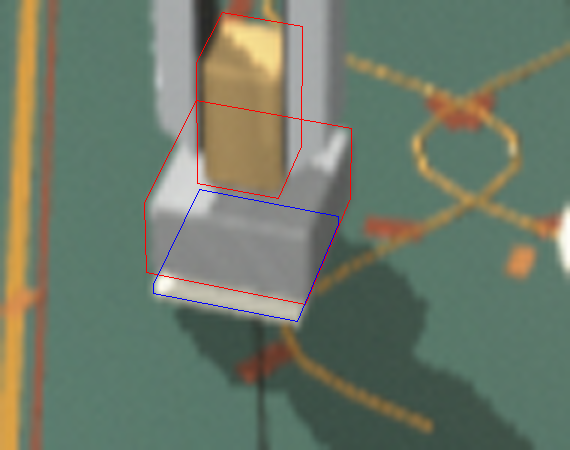

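```bash
python3 -m creep '0 -0.0004 -0.001 0 0;0 0 -0.0008 0.001 0;0 0 0 0.001 0;0 0 0 0.001 0;0 0 0 0 0;0 0 0 0.001 0;0 0 0 0 0;0 0 0 0.0005 0;0 0 0 0 0;0 0 0 0 0'; python3 go.py .4408 -.3305 -16.6;python3 - <<'E'
from H import *
b=arm.capture('side')[:,:,::-1].copy()
k=6; r0,c0=280,220
z=cv2.resize(b[r0:r0+75,c0:c0+95],None,fx=k,fy=k,interpolation=cv2.INTER_CUBIC)
def dr(hs,col):
    for h in hs: cv2.polylines(z,[np.int32((h+.5-[c0,r0])*k)],True,col,1)
dr(sil('side','weight_square',.4401,-.3313,np.radians(-16.6),.0255),(0,0,255))
cv2.imwrite('pics/d7.png',z)
E
```

```text
time_s: 32.55
position: [0.4398, -0.3303, 0.0585]
tool_rot: [-0.004, 0.801, 0.598, 0.012]
force: [-0.3, 0.5, -3.3]
finger_gap: 0.0217
t32.55 p [ 0.4398 -0.3303  0.0585] yawy -16.52 tilt z [ 0.016  0.021 -1.   ] F [-0.3  0.5 -3.3] gap 0.0217 q7 0.77
shift in present axes mm [0.1 1.  0. ]
turn deg 0.1 (alt -179.9) shift after turn mm [0.1 1.  0. ]
```

View pics/d7.png

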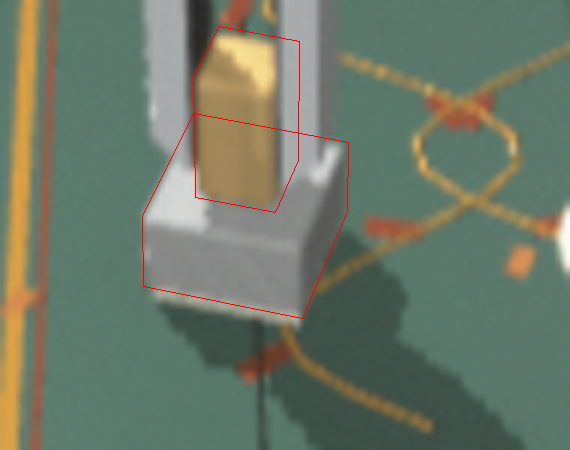

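```bash
python3 -m creep '0 0 0 0.001 0;0 0 0 0 0;0 0 0 0.0005 0;0 0 0 0 0;0 0 0 0 0;0 0 0 0 0;0 0 0 0 0;0 0 0 0 0;0 0 0 0 0;0 0 0 0 0'; python3 go.py .4408 -.3305 -16.6
```

```text
time_s: 33.85
position: [0.4399, -0.3303, 0.0581]
tool_rot: [-0.003, 0.801, 0.598, 0.013]
force: [-1.0, 0.9, 1.2]
finger_gap: 0.0219
t33.85 p [ 0.4399 -0.3303  0.0581] yawy -16.52 tilt z [ 0.016  0.021 -1.   ] F [-1.   0.9  1.2] gap 0.0219 q7 0.77
shift in present axes mm [0.1 0.9 0. ]
turn deg 0.1 (alt -179.9) shift after turn mm [0.1 0.9 0. ]
```

Contact is made, so I'm releasing and raising.

```bash
python3 -m creep '0.3 0 0 0 0;0.35 0 0 0 0;0.4 0 0 0 0;0.5 0 0 0 0;0.5 0 0 0 0;0.5 0 0 0 0;0.5 0 0 -0.005 0;0.5 0 0 -0.015 0;0.5 0 0 -0.03 0;0.5 0 0 -0.04 0'; python3 go.py .4339 .2923 -10
```

```text
time_s: 35.1
position: [0.4377, -0.332, 0.1504]
tool_rot: [-0.005, 0.801, 0.598, 0.012]
force: [0.3, 0.3, -0.4]
finger_gap: 0.047
t35.10 p [ 0.4377 -0.332   0.1504] yawy -16.55 tilt z [ 0.014  0.022 -1.   ] F [ 0.3  0.3 -0.4] gap 0.0470 q7 0.70
shift in present axes mm [ 597.1 -181.5   13.6]
turn deg -6.6 (alt 173.4) shift after turn mm [ 614.  -112.2   13.6]
```

```bash
python3 -m creep '0.5 0.03 -0.01 -0.02 0;0.5 0.05 -0.015 0 0;0.5 0.055 -0.018 0 0;0.5 0.055 -0.018 0 0;0.5 0.055 -0.018 0 0;0.5 0.055 -0.018 0 0;0.5 0.055 -0.018 0 0;0.5 0.055 -0.018 0 0;0.5 0.055 -0.018 0 0;0.5 0.045 -0.015 0 0'; python3 go.py .4339 .2923
```

```text
time_s: 36.35
position: [0.4312, 0.213, 0.1942]
tool_rot: [0.004, 0.805, 0.593, 0.021]
force: [1.0, -0.4, -0.4]
finger_gap: 0.0471
t36.35 p [0.4312 0.213  0.1942] yawy -17.21 tilt z [ 0.038  0.018 -0.999] F [ 1.  -0.4 -0.4] gap 0.0471 q7 -0.47
shift in present axes mm [ 76.6 -20.9   1.6]
```

```bash
python3 - <<'E'
from bench import arm
import cv2
for c in('top','side'): cv2.imwrite(f'pics/{c}8.png',arm.capture(c)[:,:,::-1])
E
python3 chk.py weight_square 8 .4408 -.3305 .025; python3 go.py .4339 .2923
```

```text
colour top 527 [  0.4412  -0.3298 -18.7809   0.2329]
net top 0.7 [  0.4408  -0.329  -13.7735   0.1831]
colour side 1149 [  0.44    -0.3325 -99.1771   0.1393]
net side 0.65 [  0.4403  -0.3307 -15.5711   0.0813]
t36.55 p [0.4312 0.2108 0.1937] yawy -17.18 tilt z [ 0.038  0.017 -0.999] F [-0.2 -0.  -0.4] gap 0.0469 q7 -0.46
shift in present axes mm [ 78.6 -21.5   1.5]
```

View pics/top8.png

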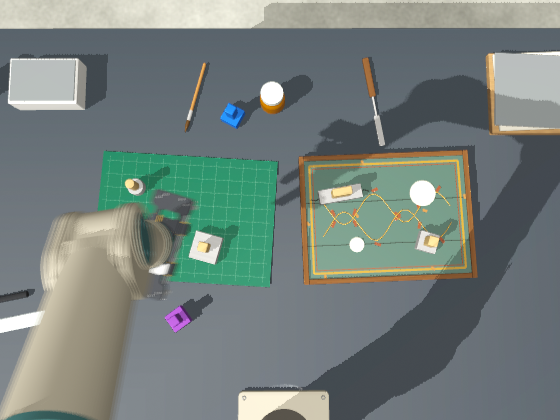

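The square is within about 1 mm of its pad. The tool tilt has grown, so I'm approaching the large round more slowly.

```bash
python3 -m creep '0.5 0.01 -0.003 0 0;0.5 0.01 -0.003 0.01 0;0.5 0.01 -0.003 0.01 0;0.5 0.01 -0.003 0.01 0;0.5 0.01 -0.003 0.01 0;0.5 0.01 -0.003 0.01 0;0.5 0.01 -0.002 0.01 0;0.5 0.006 -0.001 0.01 0;0.5 0 0 0.005 0;0.5 0 0 0 0'; python3 go.py .4339 .2923
```

```text
time_s: 37.8
position: [0.4376, 0.2922, 0.1146]
tool_rot: [0.005, 0.807, 0.591, 0.019]
force: [-0.5, -0.0, -0.1]
finger_gap: 0.0469
t37.80 p [0.4376 0.2922 0.1146] yawy -17.58 tilt z [ 0.037  0.015 -0.999] F [-0.5 -0.  -0.1] gap 0.0469 q7 -0.52
shift in present axes mm [-1.  -3.6 -0.1]
```

```bash
python3 -m creep '0.5 -0.001 -0.0036 0.006 0;0.5 0 0 0.01 0;0.5 0 0 0.01 0;0.5 0 0 0.01 0;0.5 0 0 0.01 0;0.5 0 0 0.01 0;0.5 0 0 0.008 0;0.5 0 0 0.004 0;0.5 0 0 0 0;0.5 0 0 0 0'; python3 go.py .4339 .2923
```

```text
time_s: 39.05
position: [0.4369, 0.2926, 0.0421]
tool_rot: [0.005, 0.807, 0.59, 0.02]
force: [-0.4, -0.3, 0.3]
finger_gap: 0.0471
t39.05 p [0.4369 0.2926 0.0421] yawy -17.68 tilt z [ 0.037  0.016 -0.999] F [-0.4 -0.3  0.3] gap 0.0471 q7 -0.45
shift in present axes mm [-1.2 -2.8 -0.1]
```

```bash
python3 -m creep '0.5 -0.0008 -0.002 0.003 0;0.5 0 0 0.002 0;0.5 0 0 0 0;0.5 0 0 0 0;0 0 0 0 0;0 0 0 0 0;0 0 0 0 0;0 0 0 0 0;0 0 0 0 0;0 0 0 0 0'; python3 go.py .4339 .2923
```

```text
time_s: 40.3
position: [0.4341, 0.2933, 0.0376]
tool_rot: [0.004, 0.807, 0.59, 0.02]
force: [-0.9, 0.7, 1.3]
finger_gap: 0.0214
t40.30 p [0.4341 0.2933 0.0376] yawy -17.65 tilt z [ 0.036  0.017 -0.999] F [-0.9  0.7  1.3] gap 0.0214 q7 -0.44
shift in present axes mm [-1.   0.2 -0. ]
```

```bash
python3 -m creep '0 0 0 -0.006 0;0 0 0 -0.015 0;0 0 0 -0.02 0;0 0 0 -0.025 0;0 0 0 -0.025 0;0 0 0 -0.025 0;0 0 0 -0.02 0;0 0 0 -0.006 0;0 0 0 0 0;0 0 0 0 0'; python3 go.py .5552 -.3275;python3 - <<'E'
from bench import arm
import cv2,numpy as np
b=arm.capture('side')[20:220,180:380,::-1]
cv2.imwrite('pics/d9.png',cv2.resize(b,None,fx=3,fy=3,interpolation=cv2.INTER_CUBIC))
E
```

```text
time_s: 41.55
position: [0.424, 0.2872, 0.1842]
tool_rot: [0.004, 0.807, 0.59, 0.015]
force: [-0.0, 0.0, -6.8]
finger_gap: 0.022
t41.55 p [0.424  0.2872 0.1842] yawy -17.70 tilt z [ 0.029  0.01  -1.   ] F [-0.   0.  -6.8] gap 0.0220 q7 -0.59
shift in present axes mm [-545.8  311.8   -2.6]
```

View pics/d9.png

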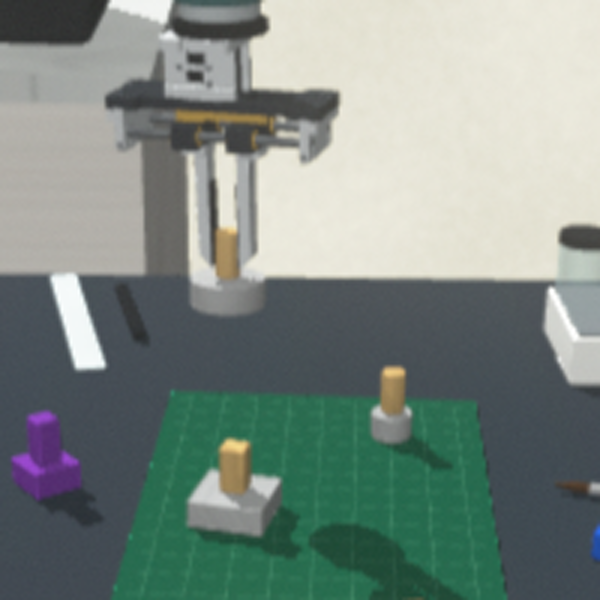

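The large round is held upright. I'm carrying it to its pad.

```bash
python3 -m creep '0 -0.025 0.014 0 0;0 -0.04 0.023 0 0;0 -0.045 0.026 0 0;0 -0.045 0.026 0 0;0 -0.045 0.026 0 0;0 -0.045 0.026 0 0;0 -0.045 0.026 0 0;0 -0.045 0.026 0 0;0 -0.045 0.026 0 0;0 -0.04 0.023 0 0'; python3 go.py .5552 -.3275
```

```text
time_s: 42.85
position: [0.5296, -0.1958, 0.1748]
tool_rot: [0.002, 0.804, 0.594, 0.01]
force: [0.4, -0.5, -6.2]
finger_gap: 0.0215
t42.85 p [ 0.5296 -0.1958  0.1748] yawy -17.10 tilt z [ 0.019  0.009 -1.   ] F [ 0.4 -0.5 -6.2] gap 0.0215 q7 0.37
shift in present axes mm [-118.4   63.2   -0.7]
```

```bash
python3 -m creep '0 -0.03 0.015 0 0;0 -0.03 0.015 0 0;0 -0.025 0.013 0 0;0 -0.015 0.008 0 0;0 -0.006 0.003 0 0;0 0 0 0 0;0 0 0 0 0;0 0 0 0 0;0 0 0 0 0;0 0 0 0 0'; python3 go.py .5552 -.3275
```

```text
time_s: 44.1
position: [0.5474, -0.3162, 0.1677]
tool_rot: [-0.003, 0.805, 0.593, 0.008]
force: [0.0, 0.3, -7.3]
finger_gap: 0.0211
t44.10 p [ 0.5474 -0.3162  0.1677] yawy -17.23 tilt z [ 0.009  0.014 -1.   ] F [ 0.   0.3 -7.3] gap 0.0211 q7 0.51
shift in present axes mm [-8.5 10.8 -0.1]
```

```bash
python3 -m creep '0 -0.005 0.006 0 0;0 -0.003 0.004 0.01 0;0 0 0 0.025 0;0 0 0 0.03 0;0 0 0 0.02 0;0 0 0 0.006 0;0 0 0 0 0;0 0 0 0 0;0 0 0 0 0;0 0 0 0 0'; python3 go.py .5552 -.3275;python3 - <<'E'
from H import *
s=arm.read_state();p=s['position']
b=arm.capture('side')[:,:,::-1].copy()
k=6; r0,c0=270,285
z=cv2.resize(b[r0:r0+80,c0:c0+95],None,fx=k,fy=k,interpolation=cv2.INTER_CUBIC)
def dr(hs,col):
    for h in hs: cv2.polylines(z,[np.int32((h+.5-[c0,r0])*k)],True,col,1)
dr(sil('side','weight_large_round',p[0]-.0008,p[1]-.0009,0,p[2]-.0346),(0,0,255))
dr(sil('side','pad_large_round',.5545,-.3283,0,.022),(255,0,0))
cv2.imwrite('pics/d10.png',z)
E
```

```text
time_s: 45.35
position: [0.5586, -0.3299, 0.0739]
tool_rot: [-0.0, 0.805, 0.593, 0.009]
force: [0.4, 0.4, -7.6]
finger_gap: 0.0213
t45.35 p [ 0.5586 -0.3299  0.0739] yawy -17.29 tilt z [ 0.014  0.01  -1.   ] F [ 0.4  0.4 -7.6] gap 0.0213 q7 0.57
shift in present axes mm [ 1.3 -4.  -0. ]
```

View pics/d10.png

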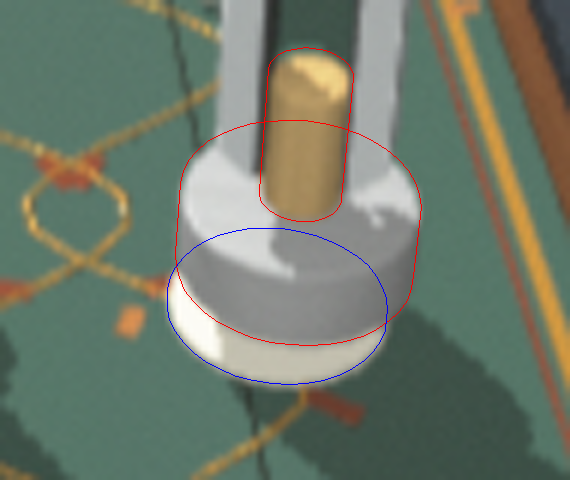

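```bash
python3 -m creep '0 0.0007 -0.0025 0 0;0 0.0006 -0.002 0 0;0 0 0 0.004 0;0 0 0 0.004 0;0 0 0 0.002 0;0 0 0 0.001 0;0 0 0 0 0;0 0 0 0 0;0 0 0 0 0;0 0 0 0 0'; python3 go.py .5552 -.3275;python3 - <<'E'
from H import *
b=arm.capture('side')[:,:,::-1].copy()
k=6; r0,c0=270,285
z=cv2.resize(b[r0:r0+80,c0:c0+95],None,fx=k,fy=k,interpolation=cv2.INTER_CUBIC)
def dr(hs,col):
    for h in hs: cv2.polylines(z,[np.int32((h+.5-[c0,r0])*k)],True,col,1)
dr(sil('side','weight_large_round',.5545,-.3283,0,.027),(0,0,255))
cv2.imwrite('pics/d11.png',z)
E
```

```text
time_s: 46.65
position: [0.5548, -0.3271, 0.0624]
tool_rot: [0.0, 0.805, 0.593, 0.009]
force: [0.3, -0.5, -6.5]
finger_gap: 0.0217
t46.65 p [ 0.5548 -0.3271  0.0624] yawy -17.28 tilt z [ 0.014  0.01  -1.   ] F [ 0.3 -0.5 -6.5] gap 0.0217 q7 0.58
shift in present axes mm [-0.3  0.5  0. ]
```

View pics/d11.png

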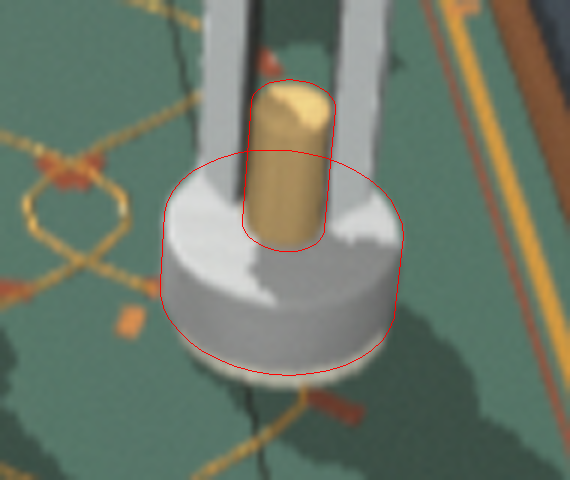

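```bash
python3 -m creep '0 0 0 0.001 0;0 0 0 0 0;0 0 0 0.001 0;0 0 0 0 0;0 0 0 0.0005 0;0 0 0 0 0;0 0 0 0 0;0 0 0 0 0;0 0 0 0 0;0 0 0 0 0'; python3 go.py .5552 -.3275
```

```text
time_s: 47.95
position: [0.5549, -0.3271, 0.0598]
tool_rot: [0.0, 0.805, 0.593, 0.009]
force: [0.0, 0.1, -7.0]
finger_gap: 0.0214
t47.95 p [ 0.5549 -0.3271  0.0598] yawy -17.29 tilt z [ 0.014  0.01  -1.   ] F [ 0.   0.1 -7. ] gap 0.0214 q7 0.58
shift in present axes mm [-0.3  0.4  0. ]
```

```bash
python3 -m creep '0 0 0 0.0005 0;0 0 0 0 0;0 0 0 0.0005 0;0 0 0 0 0;0 0 0 0.0005 0;0 0 0 0 0;0 0 0 0 0;0 0 0 0 0;0 0 0 0 0;0 0 0 0 0'; python3 go.py .5552 -.3275
```

```text
time_s: 49.2
position: [0.5549, -0.3273, 0.0595]
tool_rot: [0.0, 0.805, 0.593, 0.009]
force: [-0.5, 0.3, -4.2]
finger_gap: 0.0214
t49.20 p [ 0.5549 -0.3273  0.0595] yawy -17.29 tilt z [ 0.015  0.01  -1.   ] F [-0.5  0.3 -4.2] gap 0.0214 q7 0.58
shift in present axes mm [-0.1  0.3  0. ]
```

```bash
python3 -m creep '0 0 0 0.0007 0;0 0 0 0 0;0.3 0 0 0 0;0.35 0 0 0 0;0.4 0 0 0 0;0.5 0 0 0 0;0.5 0 0 0 0;0.5 0 0 0 0;0.5 0 0 -0.01 0;0.5 0 0 -0.03 0'; python3 go.py .5735 .346
```

```text
time_s: 50.45
position: [0.5555, -0.3285, 0.1002]
tool_rot: [0.002, 0.805, 0.593, 0.009]
force: [-0.2, -0.2, 0.6]
finger_gap: 0.0468
t50.45 p [ 0.5555 -0.3285  0.1002] yawy -17.30 tilt z [ 0.017  0.008 -1.   ] F [-0.2 -0.2  0.6] gap 0.0468 q7 0.56
shift in present axes mm [ 649.3 -183.4    5.9]
```

```bash
python3 -m creep '0.5 0 0 -0.05 0;0.5 0.02 -0.006 -0.03 0;0.5 0.045 -0.012 0 0;0.5 0.05 -0.014 0 0;0.5 0.05 -0.014 0 0;0.5 0.05 -0.014 0 0;0.5 0.05 -0.014 0 0;0.5 0.05 -0.014 0 0;0.5 0.05 -0.014 0 0;0.5 0.05 -0.014 0 0'; python3 go.py .5735 .346
```

```text
time_s: 51.7
position: [0.5721, 0.1059, 0.1958]
tool_rot: [0.009, 0.809, 0.588, 0.014]
force: [0.6, -0.4, -0.0]
finger_gap: 0.047
t51.70 p [0.5721 0.1059 0.1958] yawy -17.99 tilt z [ 0.033  0.002 -0.999] F [ 0.6 -0.4 -0. ] gap 0.0470 q7 -0.20
shift in present axes mm [228.8 -72.7   0.5]
```

```bash
python3 - <<'E'
from bench import arm
import cv2
for c in('top','side'): cv2.imwrite(f'pics/{c}12.png',arm.capture(c)[:,:,::-1])
E
python3 chk.py weight_large_round 12 .5552 -.3275 .025; python3 go.py .5735 .346
```

```text
colour top 727 [ 0.5553 -0.3282 -1.7242  0.1453]
net top 0.58 [ 0.5551 -0.3276  5.6493  0.0666]
colour side 1284 [ 0.554  -0.3283  4.295   0.1374]
net side 0.93 [ 0.5542 -0.3287  2.8931  0.0459]
t51.90 p [0.5719 0.1052 0.1953] yawy -17.82 tilt z [ 0.032  0.002 -0.999] F [-0.2 -0.7  0.2] gap 0.0471 q7 -0.20
shift in present axes mm [229.7 -72.1   0.5]
```

View pics/top12.png

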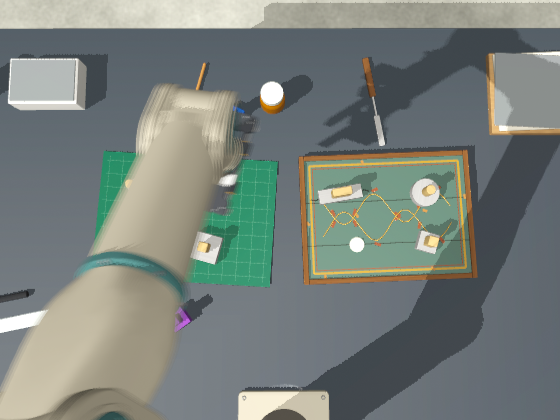

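The large round is within about 0.7 mm of its pad. The last one is the small round.

```bash
python3 -m creep '0.5 0.03 -0.01 0 0;0.5 0.035 -0.012 0 0;0.5 0.035 -0.012 0 0;0.5 0.035 -0.012 0 0;0.5 0.035 -0.01 0 0;0.5 0.025 -0.007 0 0;0.5 0.015 -0.004 0.01 0;0.5 0.005 0 0.01 0;0.5 0 0 0.01 0;0.5 0 0 0 0'; python3 go.py .5742 .346
```

```text
time_s: 53.15
position: [0.5845, 0.3114, 0.1671]
tool_rot: [0.015, 0.818, 0.575, 0.013]
force: [-0.2, -0.5, 0.2]
finger_gap: 0.0471
t53.15 p [0.5845 0.3114 0.1671] yawy -19.73 tilt z [ 0.037 -0.009 -0.999] F [-0.2 -0.5  0.2] gap 0.0471 q7 -0.54
shift in present axes mm [ 29.1 -21.3  -0.7]
```

```bash
python3 -m creep '0.5 0.008 -0.006 0.01 0;0.5 0.008 -0.006 0.01 0;0.5 0.007 -0.005 0.01 0;0.5 0.005 -0.003 0.01 0;0.5 0 0 0.01 0;0.5 0 0 0.005 0;0.5 0 0 0 0;0.5 0 0 0 0;0.5 0 0 0 0;0.5 0 0 0 0'; python3 go.py .5742 .346
```

```text
time_s: 54.4
position: [0.5775, 0.3449, 0.1084]
tool_rot: [0.015, 0.818, 0.575, 0.013]
force: [-0.2, 0.6, 0.4]
finger_gap: 0.0469
t54.40 p [0.5775 0.3449 0.1084] yawy -19.84 tilt z [ 0.039 -0.009 -0.999] F [-0.2  0.6  0.4] gap 0.0469 q7 -0.57
shift in present axes mm [-0.1 -3.5 -0.1]
```

```bash
python3 -m creep '0.5 0 -0.003 0.005 0;0.5 0 -0.003 0.01 0;0.5 0 0 0.012 0;0.5 0 0 0.012 0;0.5 0 0 0.012 0;0.5 0 0 0.008 0;0.5 0 0 0.004 0;0.5 0 0 0 0;0.5 0 0 0 0;0.5 0 0 0 0'; python3 go.py .5742 .346
```

```text
time_s: 55.65
position: [0.5741, 0.3463, 0.0404]
tool_rot: [0.015, 0.818, 0.575, 0.013]
force: [-0.2, -0.4, 0.4]
finger_gap: 0.0469
t55.65 p [0.5741 0.3463 0.0404] yawy -19.85 tilt z [ 0.038 -0.01  -0.999] F [-0.2 -0.4  0.4] gap 0.0469 q7 -0.53
shift in present axes mm [-0.2  0.2  0. ]
```

```bash
python3 -m creep '0.5 0 0 0.002 0;0.5 0 0 0.001 0;0.5 0 0 0 0;0.5 0 0 0 0;0 0 0 0 0;0 0 0 0 0;0 0 0 0 0;0 0 0 0 0;0 0 0 0 0;0 0 0 0 0'; python3 go.py .5742 .346
```

```text
time_s: 56.9
position: [0.5739, 0.3469, 0.0381]
tool_rot: [0.015, 0.818, 0.575, 0.013]
force: [-0.7, 0.7, 1.1]
finger_gap: 0.0216
t56.90 p [0.5739 0.3469 0.0381] yawy -19.83 tilt z [ 0.038 -0.009 -0.999] F [-0.7  0.7  1.1] gap 0.0216 q7 -0.53
shift in present axes mm [-0.7  0.6  0. ]
```

```bash
python3 -m creep '0 0 0 -0.006 0;0 0 0 -0.015 0;0 0 0 -0.02 0;0 0 0 -0.025 0;0 0 0 -0.025 0;0 0 0 -0.025 0;0 0 0 -0.015 0;0 0 0 -0.006 0;0 0 0 0 0;0 0 0 0 0'; python3 go.py .4357 -.1706;python3 - <<'E'
from bench import arm
import cv2,numpy as np
b=arm.capture('side')[20:220,180:380,::-1]
cv2.imwrite('pics/d13.png',cv2.resize(b,None,fx=3,fy=3,interpolation=cv2.INTER_CUBIC))
E
```

```text
time_s: 58.15
position: [0.5685, 0.3476, 0.1855]
tool_rot: [0.015, 0.818, 0.574, 0.014]
force: [0.0, 0.4, -1.9]
finger_gap: 0.0219
t58.15 p [0.5685 0.3476 0.1855] yawy -19.89 tilt z [ 0.04  -0.008 -0.999] F [ 0.   0.4 -1.9] gap 0.0219 q7 -0.61
shift in present axes mm [-532.5   51.4   -1.4]
```

View pics/d13.png

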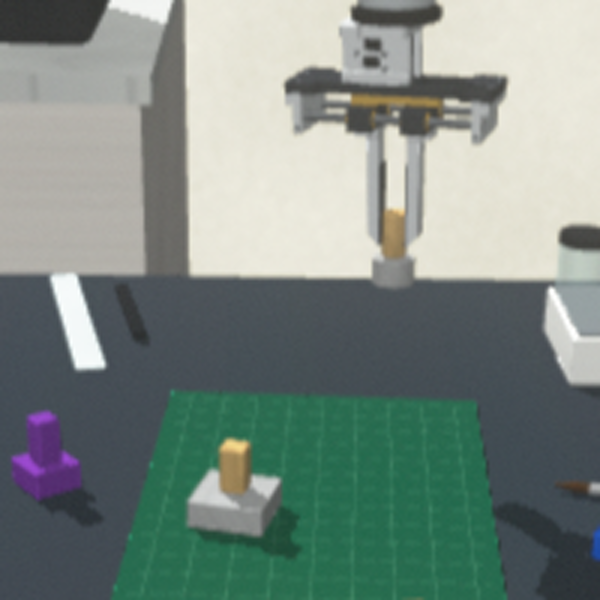

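```bash
python3 -m creep '0 -0.03 0.003 0 0;0 -0.05 0.005 0 0;0 -0.055 0.005 0 0;0 -0.055 0.005 0 0;0 -0.055 0.005 0 0;0 -0.055 0.005 0 0;0 -0.055 0.005 0 0;0 -0.055 0.005 0 0;0 -0.045 0.004 0 0;0 -0.03 0.003 0 0'; python3 go.py .4357 -.1706
```

```text
time_s: 59.45
position: [0.4418, -0.1364, 0.1792]
tool_rot: [0.015, 0.817, 0.577, 0.011]
force: [0.5, 0.8, -2.2]
finger_gap: 0.0215
t59.45 p [ 0.4418 -0.1364  0.1792] yawy -19.53 tilt z [ 0.035 -0.012 -0.999] F [ 0.5  0.8 -2.2] gap 0.0215 q7 0.27
shift in present axes mm [-34.3   5.7   0.2]
```

```bash
python3 -m creep '0 -0.01 0.001 0 0;0 0 0 0 0;0 0 0 0 0;0 0 0 0 0;0 0 0 0 0;0 0 0 0 0;0 0 0 0 0;0 0 0 0 0;0 0 0 0 0;0 0 0 0 0'; python3 go.py .4357 -.1706
```

```text
time_s: 60.7
position: [0.4398, -0.1433, 0.1783]
tool_rot: [0.014, 0.816, 0.578, 0.011]
force: [0.2, -0.1, -1.5]
finger_gap: 0.0215
t60.70 p [ 0.4398 -0.1433  0.1783] yawy -19.36 tilt z [ 0.033 -0.011 -0.999] F [ 0.2 -0.1 -1.5] gap 0.0215 q7 0.29
shift in present axes mm [-27.1   5.2   0.2]
```

```bash
python3 -m creep '0 -0.01 0.0005 0 0;0 -0.01 0.0005 0.01 0;0 -0.006 0 0.02 0;0 0 0 0.02 0;0 0 0 0.02 0;0 0 0 0.02 0;0 0 0 0.01 0;0 0 0 0.005 0;0 0 0 0 0;0 0 0 0 0'; python3 go.py .4357 -.1706;python3 - <<'E'
from H import *
s=arm.read_state();p=s['position']
b=arm.capture('side')[:,:,::-1].copy()
k=7; r0,c0=210,220
z=cv2.resize(b[r0:r0+80,c0:c0+80],None,fx=k,fy=k,interpolation=cv2.INTER_CUBIC)
def dr(hs,col):
    for h in hs: cv2.polylines(z,[np.int32((h+.5-[c0,r0])*k)],True,col,1)
dr(sil('side','weight_small_round',p[0]-.0008,p[1]-.0009,0,p[2]-.0351),(0,0,255))
dr(sil('side','pad_small_round',.4349,-.1715,0,.022),(255,0,0))
cv2.imwrite('pics/d14.png',z)
E
```

```text
time_s: 61.95
position: [0.4362, -0.1772, 0.072]
tool_rot: [0.017, 0.817, 0.576, 0.011]
force: [-0.3, -0.5, -2.3]
finger_gap: 0.0218
t61.95 p [ 0.4362 -0.1772  0.072 ] yawy -19.62 tilt z [ 0.038 -0.015 -0.999] F [-0.3 -0.5 -2.3] gap 0.0218 q7 0.50
shift in present axes mm [ 6.1 -2.7 -0.1]
```

View pics/d14.png

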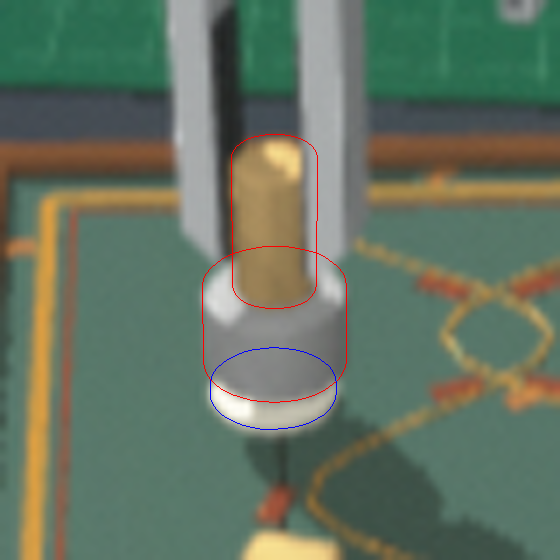

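```bash
python3 -m creep '0 0.003 -0.0015 0 0;0 0.0025 -0.001 0 0;0 0 0 0.003 0;0 0 0 0.003 0;0 0 0 0.002 0;0 0 0 0.001 0;0 0 0 0 0;0 0 0 0 0;0 0 0 0 0;0 0 0 0 0'; python3 go.py .4357 -.1706;python3 - <<'E'
from H import *
s=arm.read_state();p=s['position']
b=arm.capture('side')[:,:,::-1].copy()
k=7; r0,c0=210,220
z=cv2.resize(b[r0:r0+80,c0:c0+80],None,fx=k,fy=k,interpolation=cv2.INTER_CUBIC)
def dr(hs,col):
    for h in hs: cv2.polylines(z,[np.int32((h+.5-[c0,r0])*k)],True,col,1)
dr(sil('side','weight_small_round',.4349,-.1715,0,p[2]-.0351),(0,0,255))
cv2.imwrite('pics/d15.png',z)
E
```

```text
time_s: 63.25
position: [0.4368, -0.1708, 0.063]
tool_rot: [0.018, 0.817, 0.576, 0.012]
force: [0.3, 0.3, -1.4]
finger_gap: 0.021
t63.25 p [ 0.4368 -0.1708  0.063 ] yawy -19.58 tilt z [ 0.04  -0.016 -0.999] F [ 0.3  0.3 -1.4] gap 0.0210 q7 0.50
shift in present axes mm [-0.1 -1.1 -0. ]
```

View pics/d15.png

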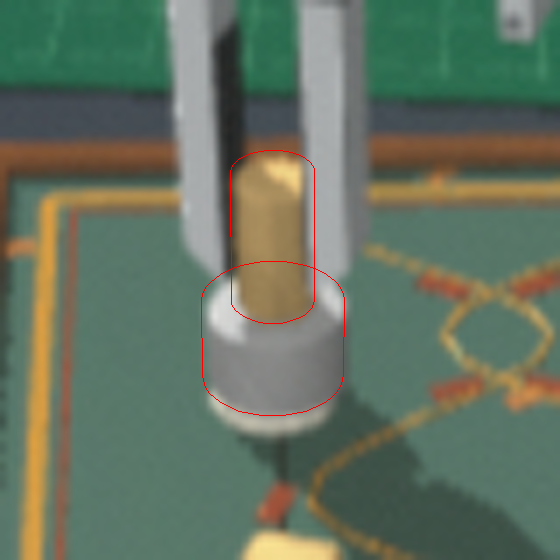

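```bash
python3 -m creep '0 0 -0.0004 0.001 0;0 0 0 0 0;0 0 0 0.001 0;0 0 0 0 0;0 0 0 0.0005 0;0 0 0 0 0;0 0 0 0 0;0 0 0 0 0;0 0 0 0 0;0 0 0 0 0'; python3 go.py .4357 -.1706
```

```text
time_s: 64.55
position: [0.4365, -0.1708, 0.0604]
tool_rot: [0.018, 0.817, 0.576, 0.012]
force: [0.4, -0.5, -2.8]
finger_gap: 0.0216
t64.55 p [ 0.4365 -0.1708  0.0604] yawy -19.58 tilt z [ 0.04  -0.016 -0.999] F [ 0.4 -0.5 -2.8] gap 0.0216 q7 0.51
shift in present axes mm [-0.1 -0.8 -0. ]
```

```bash
python3 -m creep '0 0 0 0.0005 0;0 0 0 0 0;0 0 0 0.0005 0;0 0 0 0 0;0 0 0 0.0003 0;0 0 0 0 0;0 0 0 0 0;0 0 0 0 0;0 0 0 0 0;0 0 0 0 0'; python3 go.py .4357 -.1706
```

```text
time_s: 65.8
position: [0.4366, -0.1709, 0.0602]
tool_rot: [0.018, 0.817, 0.576, 0.012]
force: [-0.8, 0.4, 4.1]
finger_gap: 0.0213
t65.80 p [ 0.4366 -0.1709  0.0602] yawy -19.60 tilt z [ 0.041 -0.015 -0.999] F [-0.8  0.4  4.1] gap 0.0213 q7 0.51
shift in present axes mm [-0.  -0.9 -0. ]
```

Contact is made, so I'm releasing, raising and clearing the panel.

```bash
python3 -m creep '0.3 0 0 0 0;0.35 0 0 0 0;0.4 0 0 0 0;0.5 0 0 0 0;0.5 0 0 0 0;0.5 0 0 0 0;0.5 0 0 -0.01 0;0.5 0 0 -0.03 0;0.5 0 0 -0.04 0;0.5 0 0 -0.04 0'; python3 -m creep '0.5 0 0 -0.02 0;0.5 0.03 0 0 0;0.5 0.04 0 0 0;0.5 0.04 0 0 0;0.5 0.04 0 0 0;0.5 0.04 0 0 0;0.5 0.04 0 0 0;0.5 0.03 0 0 0;0.5 0.01 0 0 0;0.5 0 0 0 0';python3 - <<'E'
from bench import arm
import cv2,numpy as np
for c in('top','side'): cv2.imwrite(f'pics/{c}16.png',arm.capture(c)[:,:,::-1])
a=cv2.imread('pics/top16.png')[140:290,290:480];b=cv2.imread('pics/side16.png')[200:350,200:390]
cv2.imwrite('pics/d16.png',cv2.resize(np.hstack([a,b]),None,fx=2.1,fy=2.1,interpolation=cv2.INTER_CUBIC))
E
python3 chk.py weight_small_round 16 .4357 -.1706 .025
python3 chk.py weight_bar 16 .5518 -.1332 .025
python3 chk.py weight_square 16 .4408 -.3305 .025
python3 chk.py weight_spare 16 .4303 .179 .003
```

```text
time_s: 67.05
position: [0.4299, -0.1687, 0.1823]
tool_rot: [0.016, 0.817, 0.576, 0.011]
force: [-0.4, 1.0, -0.1]
finger_gap: 0.0469
time_s: 68.3
position: [0.524, 0.0908, 0.2133]
tool_rot: [0.02, 0.819, 0.574, 0.015]
force: [0.2, -0.6, -0.5]
finger_gap: 0.0469
colour top 227 [ 0.4375 -0.1711  2.6083  0.0855]
net top 0.73 [ 0.4376 -0.1729 -0.1368  0.0538]
colour side 1030 [ 0.4367 -0.1727  6.0597  0.509 ]
net side 0.94 [ 0.4367 -0.1721  3.7115  0.1434]
colour top 952 [  0.5525  -0.131  -79.657    0.3705]
net top 0.75 [ 5.51800e-01 -1.31100e-01 -8.10464e+01  7.52000e-02]
colour side 1652 [  0.5509  -0.1353 -81.1145   0.4972]
net side 0.69 [  0.5516  -0.1319 -81.8347   0.099 ]
colour top 525 [  0.4411  -0.3298 -17.4313   0.2365]
net top 0.78 [   0.4422   -0.3288 -102.6658    0.1301]
colour side 1148 [  0.4403  -0.3329 -99.724    0.1356]
net side 0.86 [  0.4403  -0.3306 -15.5667   0.0703]
colour top 1942 [   0.4383    0.1971 -159.8022    0.5699]
net top 0.53 [   0.416     0.1869 -106.2589    2.8803]
colour side 583 [  0.4292   0.1791 -99.615    0.1518]
net side 0.6 [  0.4298   0.1779 -15.2428   0.0671]
```

View pics/d16.png

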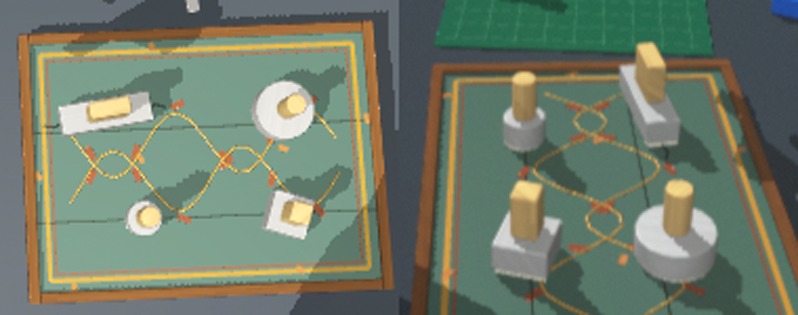

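```bash
python3 - <<'E'
from H import *
out=[]
pads={'weight_small_round':{'top':(.4364,-.1697,0),'side':(.4349,-.1715,0)},'weight_bar':{'top':(.5527,-.1323,-79.7),'side':(.5509,-.1341,-79.9)},
'weight_square':{'top':(.4415,-.3296,-16.7),'side':(.4401,-.3313,-16.6)},'weight_large_round':{'top':(.5559,-.3267,0),'side':(.5545,-.3283,0)}}
rows=[]
for c in('top','side'):
    r=[]
    for l,d in pads.items():
        x,y,w=d[c]; b=cv2.imread(f'pics/{c}16.png'); u,v=proj(c,[x,y,.045])[0]; c0,r0=int(u)-28,int(v)-32;k=int(3)
        k=3.5
        z=cv2.resize(b[r0:r0+64,c0:c0+56],None,fx=k,fy=k,interpolation=cv2.INTER_CUBIC)
        for h in sil(c,l,x,y,np.radians(w),.025): cv2.polylines(z,[np.int32((h+.5-[c0,r0])*k)],True,(0,0,255),1)
        r.append(z)
    rows.append(np.hstack(r))
cv2.imwrite('pics/d17.png',np.vstack(rows))
E
```

```text
(no output)
```

View pics/d17.png

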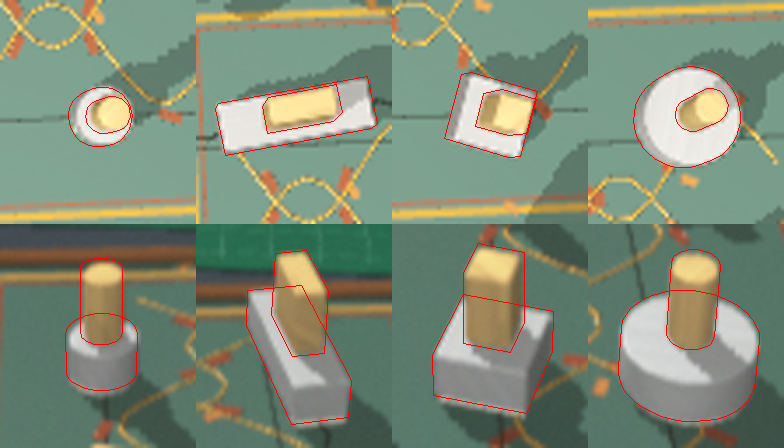

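All four overlays agree with the pads to about 1 px (about 2 mm or less), and the gripper is clear. I'm handing in.

```bash
python3 -c "
from bench import arm
print(arm.hand_in())"
```

```text
the job is handed in; nothing more can be done
None
```

I set the bar on the long pad first, then the square, large round and small round on their pads, and handed the job in at about 69 s. Each weight was lowered until it touched its pad. The gripper was then opened, raised and moved clear.

**Position:** in the last pictures all four weights stand upright and cover their pads. The bar, square and large round are within about 1–1.5 mm of centre. The small round is the least exact, at roughly 1.5–2.5 mm depending on the camera and method.

**Turn:** the bar's and the square's outlines line up with their pads in both views. Individual angle fits scattered, though: up to about 2° off for the bar and about 4° for the square.

**Spare weight:** the side view shows it where it started, within about 1 mm. The arm partly covered the mat in the final top picture, so the top fit of the spare failed.

**Tilt:** the tool tilted by up to about 2.5° over the run. No weight shows a lean from this after release.

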